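Pin the swivel of a bench-mounted grinder and try its paddle switch

TASK

The battery is out of the grinder on the swivel stand, so give its switch the daily check. First take the red-handled index pin out of the wooden block and put it fully home through the swivel lug into the base, so that the head cannot turn. Then, with the fingers on both sides of the handle, flip the orange lock-off lever forward towards the disc, squeeze the black paddle right home against the handle and hold it there for one to two seconds; let go so that paddle and lever spring back, leave the pin in, and leave everything else on the bench where it stands.

Things in the scene. Friction and masses are not known exactly. Their poses are not given: they have to be found in the camera images.
- pin_mid (a point): loose steel index pin with a red grip, upright, 95 mm long, about 0.13 kg. Point on its axis, half-way up; own z up the pin. From below: shank 12 mm across, 40 mm long, tapered foot; collar 27 mm across, 5 mm thick; round grip 18 mm across, 50 mm long, its middle 22 mm above this point. It starts in a hole of the wooden block, collar on the block's top: lift it straight up 45 mm to free it
- block: drilled wooden block, fixed, 90 x 170 mm (own x, y), 45 mm high, origin under its centre. The pin stands in a hole at own y = +45 mm; steel punches with ball ends, up to 114 mm above the bench, stand at own y = -35 and -65 mm
- lug_hole (a point): centre of the mouth of the lug's hole, 44 mm above the bench, on the robot's side of the stand; own z up, own -x points away from the stand's post. Hole 15 mm across, upright, 2 mm chamfer, through the 9 mm lug and on in line through the fixed base to the bench. Pin home: collar on the lug, pin_mid 7.5 mm above this point. The post is 120 mm away; only open air over the lug
- grinder: disc grinder clamped on the stand's post, axis level. Origin on its axis at the clamp, 205 mm above the bench. Own y: forward to the disc (centre at y = 72 mm). Own x: out through the paddle, 36 deg above level, away from the robot. Own z: across the tool, up and towards the robot, 36 deg off vertical. Fingers coming in along own -z and closing along own x straddle the handle
- handle_mid (a point): point on the handle's axis level with the lever (own axes as the grinder, whose y is -77 mm here). Handle: 40 mm thick along x, 44 mm wide along z, straight from 25 mm ahead to 80 mm behind (y); then a battery foot 72 x 62 mm, ahead the motor housing 60 mm across. With the paddle it is about 60 mm thick (x = -20 to +40) released, 49.5 mm (to +29.5) squeezed home
- shield_edge (a point): lower edge of the fixed clear eye shield, straight over the lever's place, axes as lug_hole: 46 mm out (own +x, away from the robot) and 82 mm above handle_mid. The pane (4 mm thick, grey rim, 72 mm deep) runs up and outwards from here at 54 deg, from 53 mm behind to 207 mm ahead along the tool. An upright gripper would strike it; one that leans with the grinder's own z passes under it
- lock_tip (a point): outer end of the orange lock-off lever: a tab 20 mm wide (grinder's z), 5 mm thick, standing 23 mm out of the paddle's face. Its pivot sits in a slot of the paddle, in the paddle's thickness. Pushed from behind towards the disc (grinder's own +y) it folds forward until nearly flat on the paddle
- paddle (a joint): angle of the black paddle, rad: 0 released, 0.14 home against the handle. It is 32 mm wide, on the handle's +x side, from its hinge 73 mm behind handle_mid to 33 mm ahead. A spring returns it: at the lever 4 N starts it, 8 N holds it home. With the lever back it is blocked after about 0.03
- lock (a joint): angle of the lock-off lever, rad: 0 back (locked), 1.35 folded forward; frees the paddle beyond about 0.5. A light spring (1 to 2 N) returns it when let go, so the finger that pushes it must keep it forward while squeezing: push until the finger's front edge is some 15 mm past the pivot, then close the fingers; they fold the tab down and press it and the paddle together
- head (a joint): angle of the swivel head on its base, rad: 0 with the holes in line, within 0.006 at the start. It turns stiffly (0.35 N m) and can be knocked out of line until the pin is in
- battery: loose battery pack, dark, 115 x 74 x 60 mm, origin under its centre: leave it alone
- can: rectangular solvent tin with a paper label and a black cap, 62 x 105 x 181 mm high, origin under its centre: leave it alone
- oil: black oil bottle, 56 mm across, 150 mm high, origin under its centre: leave it alone
- mallet: hammer lying on the bench, 250 mm long, up to 40 mm high, origin under the middle: leave it alone
- discs: stack of brown abrasive discs lying flat, 115 mm across, 14 mm high, origin under its centre: leave it alone
- brush: bench brush lying on the bench, 180 mm long, origin under the middle: leave it alone
- mandrel: steel ring mandrel standing upright, foot 44 mm across, 130 mm high, origin under its foot: leave it alone

How it is judged:
By the outcome, as a careful person would: the job done as asked, in the order asked, and still so for the second after the job is handed in, with the robot touching nothing.
It also fails if it takes over 70 s, if anything falls off the work surface, if the arm or the gripper's body presses on something with over 40 N, if the wrist force passes 120 N, or if a joint passes its speed limit or range.

ROBOT

A 6-joint arm with a two-finger parallel gripper is mounted at the origin on the work surface. World frame = base frame: x ahead of the robot, y to its left, z up, the work surface at z = 0. Lengths are in m, angles in rad, forces in N, time in s.
With the tool pointing down it reaches from about 0.35 to 0.775 m from the base axis. Payload 7.3 kg.
Tool frame: the origin (TCP) lies midway between the tips of the shut fingers; the grasp point (between the pads) lies 19 mm behind it (robot.tcp_to_grasp is the distance from the TCP to the grasp point, in m); x points along the fingers, z is the direction in which the jaws open and shut, and the axes are right-handed (so a half turn about x gives the same grasp; the last joint's range is limited). The gripper opens to 92 mm and grips with 3 to 60 N. Pads are 19 mm wide; open, the fingers measure 130 mm over their backs; the gripper's body (75 mm by 190 mm) begins 47 mm behind the grasp point.
Start: joints at [1.074, 0.342, 1.524, -0, 1.275, -0.146], TCP at [0.18, 0.493, 0.227] pointing down, gripper open.
Joint ranges: [-2.53, 2.53], [-0.77, 2.02], [0.04, 2.7], [-1, 4.14], [0.28, 2.66], [-3.11, 3.11]. Speed limits (rad/s): [2.57, 2.57, 3.14, 3.14, 3.14, 3.14].

INTERFACE

Orientations are given as [roll, pitch, yaw] about the fixed x, y, z axes, in that order (R = Rz(yaw) Ry(pitch) Rx(roll)).
In Python, from cell import robot gives the robot as it stands.
- The arm moves only by the tool move_arm, never from a script. Its argument "deltas" is a list of rows, each an object with "dp": the shift along the tool's x, y, z in m, a list of three; "turn": the turn, a rotation vector about the tool's x, y, z in degrees, a list of three. A call has 1 to 10 rows; each row is the pose to reach, as a shift and turn from the pose commanded when the call began, along the tool's axes at that moment; what a row does not reach only later rows make up. A row lasts 1/10 s, in which the tool goes at most 50 mm and 8.59 degrees, less where a joint would pass 70% of its speed; a pose out of reach is approached as far as the arm can. A call with a gripper value outside its range is refused whole. "hand" is the finger opening in m, from 0 to 0.0918, set as the call begins (left out, the last holds). The fingers move at their own pace and stop on an object; "squeeze" is the grip in N (left out, the last holds). Time passes only in rows, so rows that repeat a pose let the fingers close. It gives the time, the measured TCP pose, the force and the opening at its end, in the units of the state.
- robot.observe(): the state, without advancing time (a new reading comes with each control period).
- robot.read_camera(name): name is "scene" or "top"; returns (picture, depth): 400x640x3 uint8, red, green, blue; 400x640 float32, m along the optical axis (not along the pixel's ray), 0 where there is no reading.
- robot.camera_info(name): a dict with "fx", "fy", "cx", "cy" (pixels), "k1" (the pictures are not rectified: a ray, as slopes to the right and down, at radius r is drawn at 1 + k1 r^2 times it, then the intrinsics apply), "R" (3x3) and "t" (3): a world point X has camera coordinates R X + t. Camera axes: x right, y down, z forward; pixel columns grow to the right and rows downward; lengths in m; the calibration is good to about 2 mm. A picture is of the moment at which its call begins. camera_info takes no time and is no camera call.
- robot.hand_in(): hands the job in, once; it reports no verdict.
The state is a dict: "time": time; "qpos": joint angles; "qvel": joint speeds; "joint_efforts": joint torques, N m; "tool_pos": TCP position; "tool_rot": TCP orientation; "contact_force": force on the tool from outside, world axes, zero at the start; "torque": the same for the moment, N m; "opening": finger opening in m.
Only numpy, scipy, OpenCV 4.12 (cv2) and the standard library are available. Lean on these libraries where they do the work, as an engineer would, in place of code of your own. Each camera call takes 0.05 s, during which the arm holds its last target.

## Working session

There is one attempt and no reset: what is moved stays moved. The work goes in short steps, Python scripts to look and compute and a tool call to move; the robot and the scene stay as the last step left them, time stands still between calls to the robot, and variables do not carry over. Pictures are saved under pics/ and viewed, and the job is handed in when it is done.

Besides the shell and the picture viewer there is one more tool, called after "Request:" in YAML: its name, and indented under it one key for each argument. move_arm: Moves the arm, as the interface text tells. Its arguments: {"type":"object","properties":{"deltas":{"type":"array"},"hand":{"type":"number"},"squeeze":{"type":"number"}},"required":["deltas"]}

```bash
ls; mkdir -p pics
python3 - <<'E'
from cell import robot
import cv2,numpy as np
s=robot.observe(); print(s)
for n in ("scene","top"):
    p,d=robot.read_camera(n)
    np.savez(f"{n}0.npz",p=p,d=d)
    cv2.imwrite(f"pics/{n}0.png",cv2.cvtColor(p,cv2.COLOR_RGB2BGR))
    print(n,robot.camera_info(n))
E
```

```text
pics
{'time': 0.0, 'qpos': array([ 1.07397363e+00,  3.42701262e-01,  1.52501650e+00,  5.76202227e-06,
        1.27538145e+00, -1.45961210e-01]), 'qvel': array([-6.41614097e-06, -1.99941850e-03, -7.43569319e-04, -7.19265958e-05,
        3.14909387e-04, -6.84618984e-04]), 'joint_efforts': array([ 1.24086666e-03, -4.31243598e+01, -2.44222087e+01,  7.16754911e-02,
        5.60031622e-02, -1.50385613e-04]), 'tool_pos': array([0.18021092, 0.49267371, 0.22605628]), 'tool_rot': array([ 2.99197419,  1.56928976, -2.07127796]), 'contact_force': array([-0.73529841,  0.63984816,  0.32685536]), 'torque': array([ 0.02671874, -0.05166426,  0.02561931]), 'opening': 0.09175848388598702}
scene {'fx': 374.38013300636896, 'fy': 374.38013300636896, 'cx': 314.90748489056807, 'cy': 197.75327904323012, 'k1': -0.01660651238168878, 'R': array([[-0.35585852,  0.9344034 ,  0.01596883],
       [ 0.75616563,  0.29793531, -0.58262174],
       [-0.54916141, -0.19525584, -0.81258655]]), 't': array([ 0.15473189, -0.30057642,  1.43611184])}
top {'fx': 389.17809722264525, 'fy': 389.17809722264525, 'cx': 317.4035960963455, 'cy': 193.06173804074024, 'k1': -0.037561636193773375, 'R': array([[-0.00733276, -0.99990857,  0.01136102],
       [-0.99420414,  0.00607136, -0.10733714],
       [ 0.10725835, -0.01208225, -0.99415777]]), 't': array([0.01496166, 0.5472316 , 1.23284192])}
```

View pics/scene0.png

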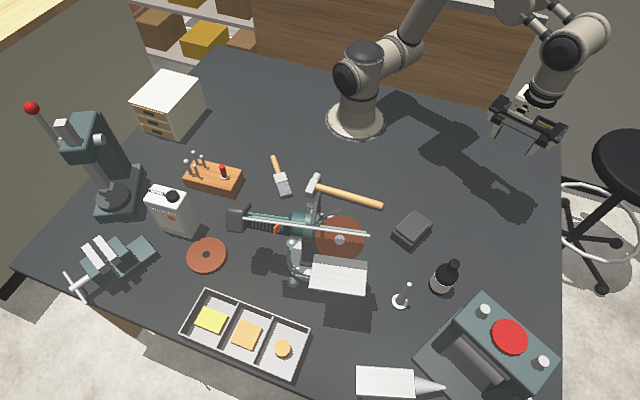

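View pics/top0.png

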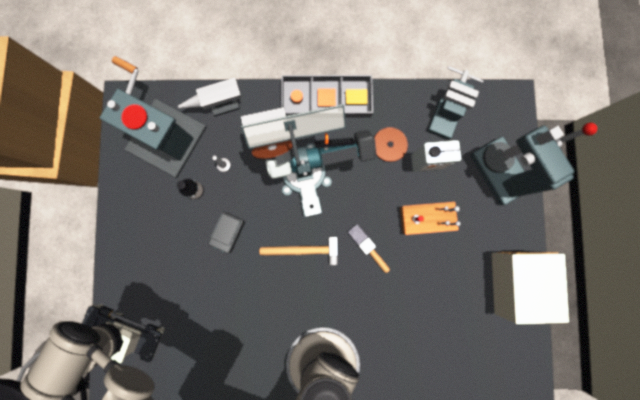

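Scene view: pin's red grip at about (223,172), grinder at (300,230). Top view: pin (417,218), lug (311,205), orange lever (327,140). I'll enlarge these.

```bash
cat > h.py <<'E'
import numpy as np,cv2
from cell import robot
from scipy.spatial.transform import Rotation as Ro
def K(n):
    c=robot.camera_info(n); 
    return c,np.array([[c['fx'],0,c['cx']],[0,c['fy'],c['cy']],[0,0,1.]]),np.array([c['k1'],0,0,0,0.])
def ray(n,u,v):
    c,k,d=K(n); q=cv2.undistortPoints(np.array([[[u,v]]],float),k,d)[0,0]
    R=np.array(c['R']);t=np.array(c['t'])
    return -R.T@t, R.T@np.array([q[0],q[1],1.])
def atz(n,u,v,z):
    o,r=ray(n,u,v); return o+r*(z-o[2])/r[2]
def atd(n,u,v,d):
    o,r=ray(n,u,v); return o+r*d
def proj(n,X):
    c,k,d=K(n); X=np.atleast_2d(np.array(X,float))
    return cv2.projectPoints(X,cv2.Rodrigues(np.array(c['R']))[0],np.array(c['t']),k,d)[0][:,0]
def tri(u1,u2):
    o1,r1=ray('scene',*u1);o2,r2=ray('top',*u2)
    s=np.linalg.lstsq(np.c_[r1,-r2],o2-o1,rcond=None)[0]
    a=o1+s[0]*r1;b=o2+s[1]*r2
    return (a+b)/2,np.linalg.norm(a-b)
def crop(p,x0,y0,w,h,f,name):
    cv2.imwrite(f'pics/{name}.png',cv2.resize(cv2.cvtColor(p[y0:y0+h,x0:x0+w],cv2.COLOR_RGB2BGR),None,fx=f,fy=f,interpolation=cv2.INTER_CUBIC))
E
python3 - <<'E'
from h import *
s=np.load('scene0.npz');t=np.load('top0.npz')
crop(s['p'],220,170,160,120,5,'s_gr')
crop(t['p'],230,90,160,130,4.6,'t_gr')
crop(s['p'],170,140,90,65,8,'s_pin')
crop(t['p'],390,190,80,60,8,'t_pin')
E
```

```text
(no output)
```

View pics/s_gr.png

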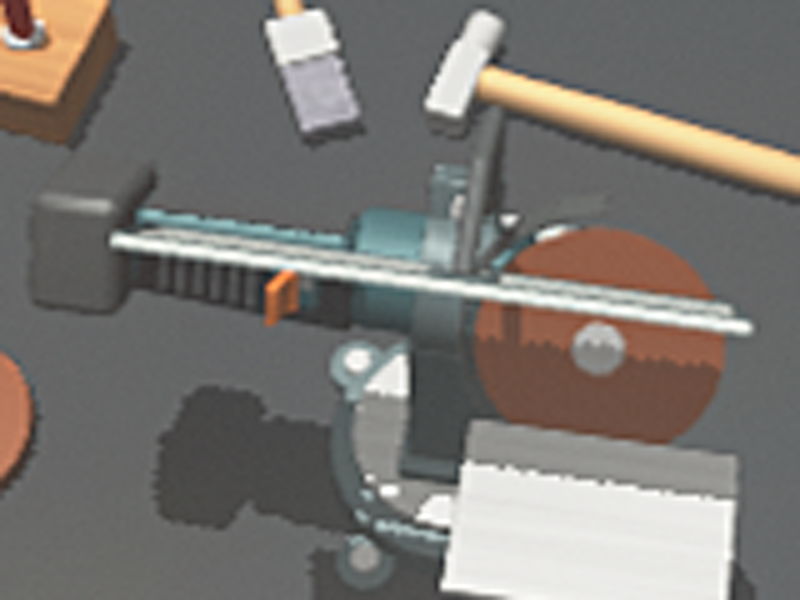

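View pics/t_gr.png

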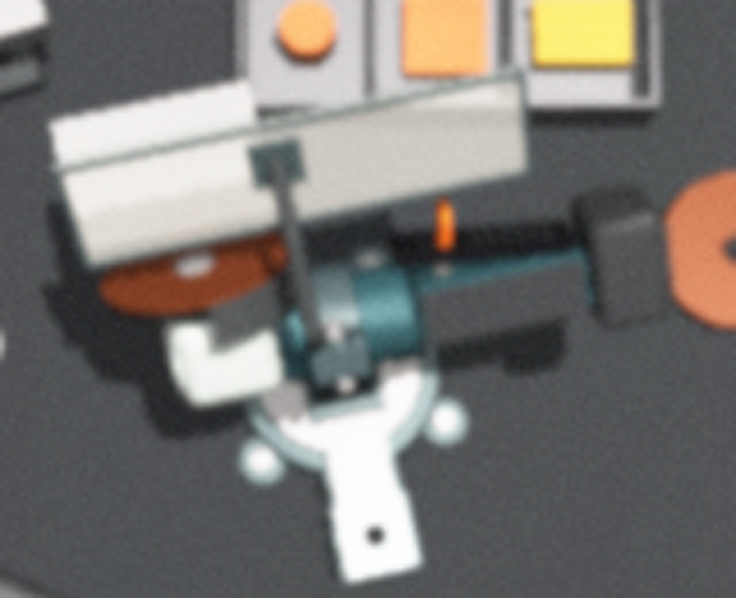

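View pics/s_pin.png

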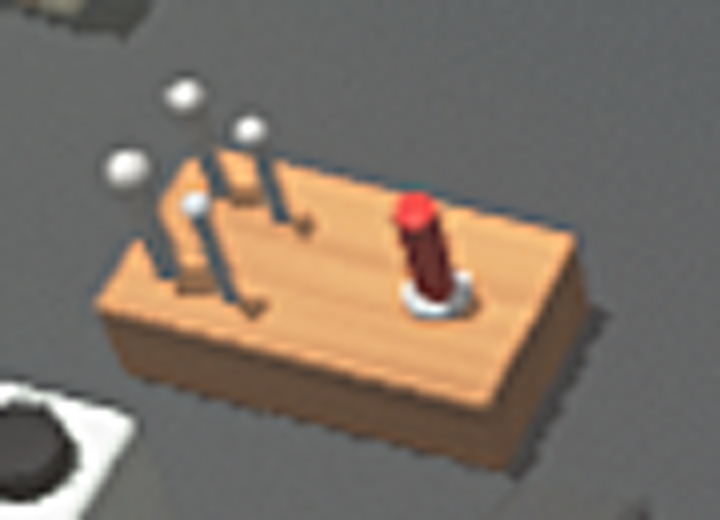

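View pics/t_pin.png

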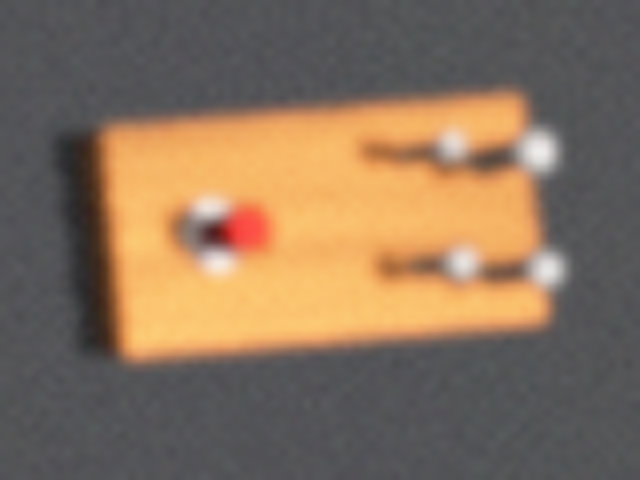

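Run:
```python
from h import *
np.set_printoptions(precision=4,suppress=True)
s=np.load('scene0.npz');t=np.load('top0.npz')
px=lambda x,y,f,x0,y0:((x+.5)/f-.5+x0,(y+.5)/f-.5+y0)
# red pin top centroid
for n,im,(x0,y0,x1,y1) in (('scene',s,(215,160,235,185)),('top',t,(410,208,430,228))):
    p=im['p'][y0:y1,x0:x1].astype(int); m=(p[...,0]>170)&(p[...,1]<110)&(p[...,2]<110)
    v,u=np.nonzero(m); c=(u.mean()+x0,v.mean()+y0); print(n,'pintop',c,m.sum(), atz(n,*c,0.1), atd(n,*c,im['d'][int(round(c[1])),int(round(c[0]))]))
# collar
c=px(212,235,8,390,190); print('collar top',atz('top',*c,0.05))
c=px(436,297,8,170,140); print('collar scene',atz('scene',*c,0.05))
for nm,q in dict(c1=(103,128),c2=(525,92),c3=(550,325),c4=(125,358)).items():
    print('block top',nm,atz('top',*px(*q,8,390,190),0.045))
c=px(375,535,4.6,230,90); print('hole px',c,'z.044',atz('top',*c,0.044),'z.035',atz('top',*c,.035), 'd',t['d'][int(round(c[1])),int(round(c[0]))])
for q in ((332,450),(395,430),(422,565),(347,583)): print('lug corner',atz('top',*px(*q,4.6,230,90),0.044))
# depth map of hole vicinity height
for v in range(198,214):
    print([int(1000*atd('top',u,v,t['d'][v,u])[2]) for u in range(302,322)])
```

```text
scene pintop (np.float64(221.42105263157896), np.float64(165.94736842105263)) 19 [ 0.4628 -0.3013  0.1   ] [ 0.4625 -0.3015  0.0996]
top pintop (np.float64(420.14285714285717), np.float64(218.1904761904762)) 21 [ 0.4605 -0.3014  0.1   ] [ 0.4604 -0.301   0.1016]
collar top [ 0.4603 -0.3021  0.05  ]
collar scene [ 0.4653 -0.3009  0.05  ]
block top c1 [ 0.5037 -0.2608  0.045 ]
block top c2 [ 0.517  -0.4326  0.045 ]
block top c3 [ 0.4234 -0.4386  0.045 ]
block top c4 [ 0.4119 -0.2669  0.045 ]
hole px (311.1304347826087, 205.91304347826087) z.044 [0.5046 0.0318 0.044 ] z.035 [0.5053 0.0318 0.035 ] d 1.2844604
lug corner [0.5642 0.0615 0.044 ]
lug corner [0.578  0.0174 0.044 ]
lug corner [ 0.4835 -0.0007  0.044 ]
lug corner [0.4714 0.0514 0.044 ]
[34, 42, 45, 41, 45, 46, 48, 49, 41, 44, 43, 47, 47, 46, 44, 33, 27, 0, -3, 0]
[39, 31, 45, 42, 44, 44, 45, 47, 46, 41, 39, 45, 42, 47, 48, 46, 32, 0, 0, 0]
[33, 51, 45, 45, 44, 46, 42, 44, 45, 46, 44, 45, 45, 43, 44, 44, 35, -4, 0, 3]
[37, 47, 45, 43, 44, 43, 41, 45, 46, 46, 45, 46, 41, 38, 47, 44, 34, -2, 3, 4]
[35, 43, 44, 45, 40, 44, 46, 42, 
[... 213 characters left out ...]
7, 44, 43, 46, 48, 44, 43, 18, 11, 16, 42, 43, 44, 47, 42, 42, 30, 0, 2]
[1, 33, 45, 44, 43, 46, 47, 23, 0, 2, 0, 7, 39, 46, 44, 43, 41, 34, -1, 6]
[-2, 31, 47, 1284, 44, 43, 44, 0, 2, 2, 3, 0, 44, 43, 43, 41, 47, 30, 31, 0]
[2, 35, 42, 43, 44, 41, 42, 41, 1, -1, -1, 44, 43, 43, 43, 47, 45, 43, 31, -4]
[3, 34, 44, 44, 43, 44, 43, 42, 44, 45, 41, 44, 44, 46, 41, 51, 43, 44, 36, 4]
[2, 32, 32, 44, 47, 46, 43, 44, 43, 47, 43, 45, 44, 45, 51, 45, 48, 47, 29, 1]
[4, -3, 33, 41, 44, 43, 43, 44, 45, 46, 41, 42, 45, 43, 44, 47, 43, 48, 33, -1]
[-1, 4, 25, 44, 45, 42, 42, 46, 48, 45, 48, 41, 45, 45, 42, 45, 41, 46, 45, 32]
[4, 3, 37, 44, 43, 44, 40, 43, 47, 44, 43, 45, 47, 48, 42, 43, 44, 45, 29, 20]
```

Run:
```python
from h import *
np.set_printoptions(precision=4,suppress=True)
s=np.load('scene0.npz');t=np.load('top0.npz')
px=lambda q,f,x0,y0:((q[0]+.5)/f-.5+x0,(q[1]+.5)/f-.5+y0)
g=t['p'].astype(float).mean(2)
w=np.clip(185-g[203:210,307:316],0,None); print(g[203:210,307:316].astype(int))
vv,uu=np.mgrid[203:210,307:316]; c=((w*uu).sum()/w.sum(),(w*vv).sum()/w.sum()); print('hole',c,atz('top',*c,.044), 'cam',ray('top',0,0)[0],ray('scene',0,0)[0])
# lug edges
L=[];Rr=[]
for v in range(192,213):
    r=g[v]; 
    for k in range(295,312):
        if r[k]<140<=r[k+1]: L.append(atz('top',k+(140-r[k])/(r[k+1]-r[k]),v,.044));break
    for k in range(330,311,-1):
        if r[k]<140<=r[k-1]: Rr.append(atz('top',k-(140-r[k])/(r[k-1]-r[k]),v,.044));break
for E in (L,Rr):
    E=np.array(E); p=np.polyfit(E[:,0],E[:,1],1); print('edge ang',np.degrees(np.arctan(p[0])),'y at x=.5046',np.polyval(p,.5046), np.abs(E[:,1]-np.polyval(p,E[:,0])).max(), len(E))
# shield lower edge top view
a=atz('top',*px((95,268),4.6,230,90),.287);b=atz('top',*px((526,170),4.6,230,90),.287); print('shield',a,b,np.linalg.norm(a-b),np.degrees(np.arctan2(-(a-b)[0],(a-b)[1])))
# orange
for n,im,(x0,y0,x1,y1) in (('scene',s,(268,218,285,240)),('top',t,(318,128,336,152))):
    p=im['p'][y0:y1,x0:x1].astype(int); m=(p[...,0]-p[...,2]>90)
    v,u=np.nonzero(m); print(n,m.sum(),u.min()+x0,u.max()+x0,v.min()+y0,v.max()+y0,u.mean()+x0,v.mean()+y0)
    P=np.array([atd(n,a+x0,b+y0,im['d'][b+y0,a+x0]) for a,b in zip(u,v)]);print(np.c_[u+x0,v+y0,P])
```

```text
[[253 252 250 244 241 241 248 252 253]
 [253 250 237 207 182 195 232 248 252]
 [252 246 211 139 105 124 193 242 252]
 [252 244 199 120  78 100 177 240 251]
 [252 247 220 155 115 134 200 243 252]
 [253 251 242 214 193 210 235 249 252]
 [253 253 250 246 243 245 250 252 253]]
hole (np.float64(311.1181364392679), np.float64(205.93288962839713)) [0.5045 0.0318 0.044 ] cam [0.4119 0.0265 1.2842] [1.071  0.2254 0.9894]
edge ang 8.150426716169896 y at x=.5046 0.06052853236217069 0.001527506234699369 21
edge ang 14.38206149708237 y at x=.5046 0.002322587886062988 0.0024541299885688476 21
shield [0.6392 0.1887 0.287 ] [ 0.6951 -0.0567  0.287 ] 0.2517748758502255 12.826203419035608
scene 24 273 278 224 234 275.0416666666667 227.875
[[276.     224.       0.6689  -0.0124   0.2405]
 [277.     224.       0.6676  -0.0105   0.2397]
 [278.     224.       0.6646  -0.0095   0.2358]
 [275.     225.       0.674   -0.0124   0.2437]
 [276.     225.       0.6724  -0.0106   0.2424]
 [277.     225.       0.6703  -0.0092   0.2401]
 [278.     225.       0.6654  -0.0094   0.2324]
 [274.     226.       0.6797  -0.
[... 1776 characters left out ...]
  0.6734  -0.0084   0.2293]
 [326.     140.       0.6705  -0.0108   0.2413]
 [327.     140.       0.6701  -0.0134   0.2426]
 [328.     140.       0.6771  -0.0173   0.2144]
 [325.     141.       0.671   -0.0084   0.2277]
 [326.     141.       0.6668  -0.0106   0.2447]
 [327.     141.       0.6677  -0.0135   0.241 ]
 [328.     141.       0.6735  -0.0172   0.2174]
 [325.     142.       0.6681  -0.0084   0.2282]
 [326.     142.       0.6659  -0.0109   0.237 ]
 [327.     142.       0.6661  -0.0136   0.2361]
 [328.     142.       0.672   -0.0174   0.2117]
 [325.     143.       0.6648  -0.0083   0.23  ]
 [326.     143.       0.663   -0.0108   0.2374]
 [327.     143.       0.6626  -0.0135   0.2389]]
```

```bash
cat >> h.py <<'E'
def G(psi,hm):
    c,s=np.cos(psi),np.sin(psi); C,S=np.cos(np.radians(36)),np.sin(np.radians(36))
    R=np.array([[c*C,s*C,S],[-s,c,0],[-S*c,-S*s,C]]).T  # columns x,y,z
    return R,np.array(hm)
def boxl(lo,hi):
    P=np.array([[x,y,z] for x in (lo[0],hi[0]) for y in (lo[1],hi[1]) for z in (lo[2],hi[2])])
    E=[(i,j) for i in range(8) for j in range(i+1,8) if bin(i^j).count('1')==1]
    return P,E
def overlay(n,p,psi,hm,x0,y0,w,h,f,name):
    im=cv2.resize(cv2.cvtColor(p[y0:y0+h,x0:x0+w],cv2.COLOR_RGB2BGR),None,fx=f,fy=f,interpolation=cv2.INTER_CUBIC)
    R,o=G(psi,hm)
    def dr(W,E,col):
        q=proj(n,W); q=((q-[x0,y0]+.5)*f-.5)
        for i,j in E: cv2.line(im,tuple(int(a) for a in q[i]),tuple(int(a) for a in q[j]),col,1,cv2.LINE_AA)
    P,E=boxl((-.02,-.08,-.022),(.02,.025,.022)); dr(P@R.T+o,E,(0,255,0))
    P,E=boxl((.04,-.0025,-.01),(.063,.0025,.01)); dr(P@R.T+o,E,(255,0,255))
    c,s=np.cos(psi),np.sin(psi); X=np.array([c,s,0]);Y=np.array([-s,c,0]);Z=np.array([0,0,1.])
    e=o+.046*X+.082*Z; u=np.cos(np.radians(54))*X+np.sin(np.radians(54))*Z
    W=np.array([e-.053*Y,e+.207*Y,e+.207*Y+.072*u,e-.053*Y+.072*u]); dr(W,[(0,1),(1,2),(2,3),(3,0)],(0,255,255))
    # disc circle
    a=np.linspace(0,2*np.pi,40); D=o+.149*Y+.0*a[:,None]
    W=np.array([o+R@np.array([0,.149,0])]);
    # lug hole
    post=o+.077*Y; l=post-.12*X; l[2]=.044
    W=np.array([l+.0075*(np.cos(b)*X+np.sin(b)*Y) for b in a]); dr(W,[(i,i+1) for i in range(39)],(0,0,255))
    cv2.imwrite(f'pics/{name}.png',im)
E
python3 - <<'E'
from h import *
s=np.load('scene0.npz');t=np.load('top0.npz')
psi=np.radians(12); hm=(.638,-.0186,.205)
overlay('top',t['p'],psi,hm,230,90,160,130,4.6,'ot1')
overlay('scene',s['p'],psi,hm,220,170,160,120,5,'os1')
E
```

```text
(no output)
```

View pics/ot1.png

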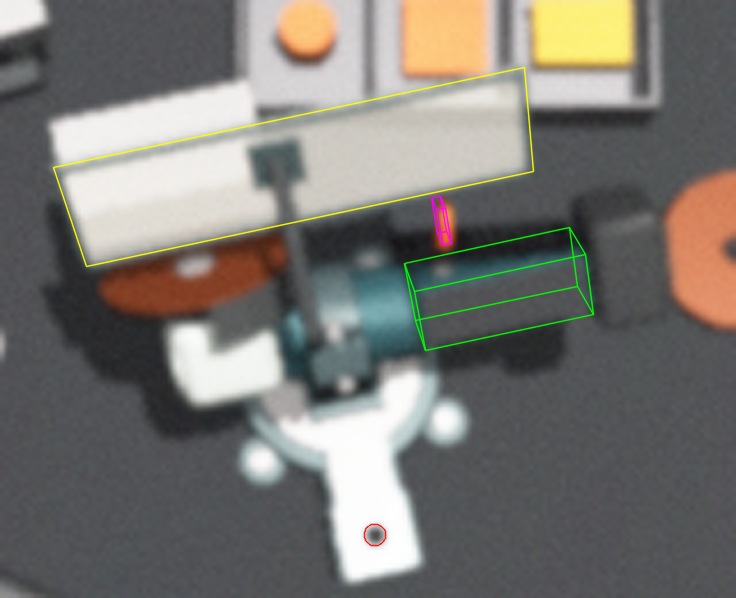

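View pics/os1.png

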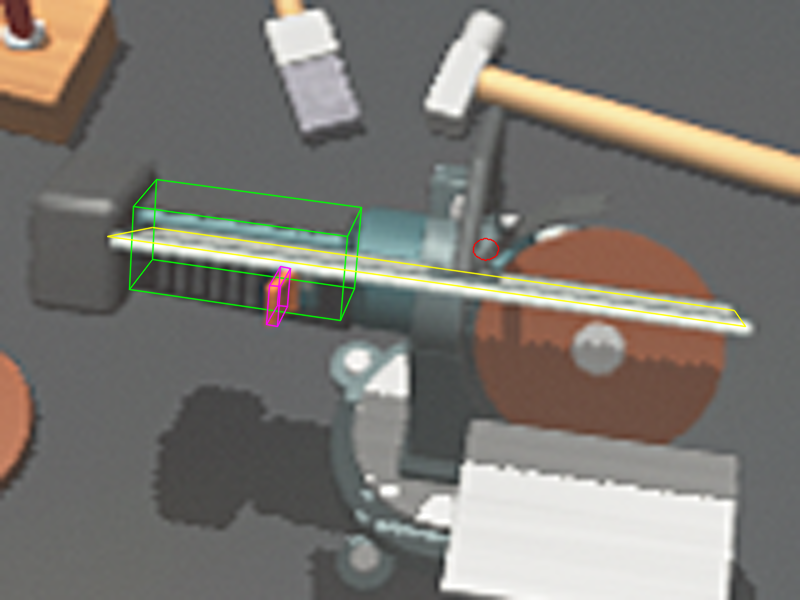

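```bash
cat >> h.py <<'E'
np.set_printoptions(precision=4,suppress=True)
def cur():
    s=robot.observe(); return np.array(s['tool_pos']),Ro.from_euler('xyz',s['tool_rot']).as_matrix(),s
def rot(xa,za):
    xa=np.array(xa,float);xa/=np.linalg.norm(xa);za=np.array(za,float);za-=xa*(za@xa);za/=np.linalg.norm(za)
    return np.c_[xa,np.cross(za,xa),za]
def plan(p,R):
    p0,R0,s=cur(); dp=R0.T@(np.array(p)-p0); tv=np.degrees(Ro.from_matrix(R0.T@R).as_rotvec())
    print('t',round(s['time'],2),'dp',dp.round(4),'turn',tv.round(2),'rows',max(np.linalg.norm(dp)/.05,np.linalg.norm(tv)/8.59).round(1))
E
python3 - <<'E'
from h import *
s=np.load('scene0.npz');t=np.load('top0.npz')
p,R,_=cur();print(p);print(R)
crop(t['p'],380,100,160,120,5,'t_can')
D=np.array([0,0,-1.])
for a in (0,4,-4): pass
# block axis ang
print('block ydir', np.degrees(np.arctan2(.2608-.4326,.5037-.517)))
for za in ([1,0,0],[-1,0,0],[0,1,0],[0,-1,0]): plan((.4616,-.3014,.25),rot(D,za))
E
```

```text
[0.1802 0.4927 0.2261]
[[-0.0006 -0.9391  0.3436]
 [-0.0013  0.3436  0.9391]
 [-1.      0.0002 -0.0014]]
block ydir -94.426757766278
t 0.1 dp [-0.0231 -0.5371 -0.6491] turn [69.9  -0.08  0.04] rows 16.9
t 0.1 dp [-0.0231 -0.5371 -0.6491] turn [-110.1    -0.04   -0.08] rows 16.9
t 0.1 dp [-0.0231 -0.5371 -0.6491] turn [-20.1   -0.08  -0.02] rows 16.9
t 0.1 dp [-0.0231 -0.5371 -0.6491] turn [159.9   -0.03   0.11] rows 18.6
```

View pics/t_can.png

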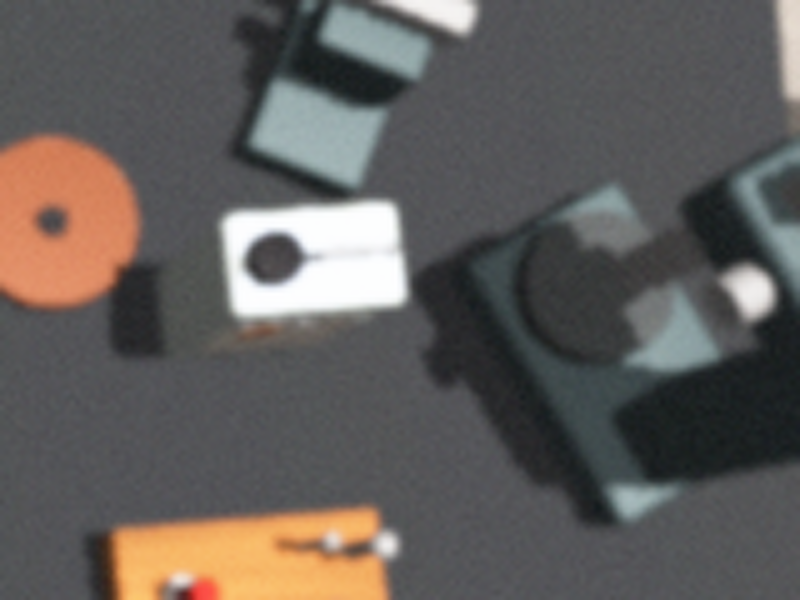

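Request:
move_arm:
  deltas:
    - {"dp": [-0.1, -0.36, -0.28], "turn": [35, 0, 0]}
    - {"dp": [-0.1, -0.36, -0.28], "turn": [35, 0, 0]}
    - {"dp": [-0.1, -0.36, -0.28], "turn": [35, 0, 0]}
    - {"dp": [-0.1, -0.36, -0.28], "turn": [35, 0, 0]}
    - {"dp": [-0.1, -0.36, -0.28], "turn": [35, 0, 0]}
    - {"dp": [-0.1, -0.36, -0.28], "turn": [35, 0, 0]}
    - {"dp": [-0.1, -0.36, -0.28], "turn": [35, 0, 0]}
    - {"dp": [-0.1, -0.36, -0.28], "turn": [35, 0, 0]}
    - {"dp": [-0.1, -0.36, -0.28], "turn": [35, 0, 0]}
    - {"dp": [-0.1, -0.36, -0.28], "turn": [35, 0, 0]}

```text
time: 1.1
tool_pos: [0.4242, 0.1029, 0.3273]
tool_rot: [-1.211, 1.569, -0.606]
contact_force: [-0.2, 0.5, 0.3]
opening: 0.092
```

Run:
```python
from h import *
p,R,s=cur();print(p,s['qpos'],s['contact_force'])
plan((.4616,-.3014,.2),rot([0,0,-1],[np.cos(np.radians(-4)),np.sin(np.radians(-4)),0]))
```

```text
[0.4242 0.1029 0.3273] [ 0.0628  0.1099  1.5515 -0.0011  1.4788 -0.5423] [-0.2456  0.5365  0.2764]
t 1.1 dp [ 0.1277 -0.3536 -0.1993] turn [38.67  0.06  0.08] rows 8.5
```

Request:
move_arm:
  deltas:
    - {"dp": [0.06, -0.354, -0.199], "turn": [38.7, 0, 0]}
    - {"dp": [0.06, -0.354, -0.199], "turn": [38.7, 0, 0]}
    - {"dp": [0.06, -0.354, -0.199], "turn": [38.7, 0, 0]}
    - {"dp": [0.06, -0.354, -0.199], "turn": [38.7, 0, 0]}
    - {"dp": [0.06, -0.354, -0.199], "turn": [38.7, 0, 0]}
    - {"dp": [0.06, -0.354, -0.199], "turn": [38.7, 0, 0]}
    - {"dp": [0.06, -0.354, -0.199], "turn": [38.7, 0, 0]}
    - {"dp": [0.06, -0.354, -0.199], "turn": [38.7, 0, 0]}
    - {"dp": [0.127, -0.354, -0.199], "turn": [38.7, 0, 0]}
    - {"dp": [0.127, -0.354, -0.199], "turn": [38.7, 0, 0]}

```text
time: 2.1
tool_pos: [0.4597, -0.2986, 0.1952]
tool_rot: [2.497, 1.564, 2.428]
contact_force: [-1.6, 0.8, -0.8]
opening: 0.0919
```

Run:
```python
from h import *
p,R,s=cur();print(p,s['qpos'],s['contact_force']);print(R)
plan((.4616,-.3014,.059),rot([0,0,-1],[np.cos(np.radians(-4)),np.sin(np.radians(-4)),0]))
```

```text
[ 0.4597 -0.2986  0.1952] [-0.7159  0.4143  1.5041 -0.      1.2296 -0.6466] [-1.6024  0.8272 -0.7745]
[[-0.0048  0.0692  0.9976]
 [ 0.0042  0.9976 -0.0691]
 [-1.      0.0038 -0.0051]]
t 2.1 dp [ 0.1361 -0.0032  0.0028] turn [ 0.03 -0.29 -0.22] rows 2.7
```

Request:
move_arm:
  deltas:
    - {"dp": [0, 0, 0]}
    - {"dp": [0, 0, 0]}
    - {"dp": [0.04, 0, 0]}
    - {"dp": [0.08, 0, 0]}
    - {"dp": [0.1, 0, 0]}

```text
invalid input
```

Run:
```python
from h import *
robot.read_camera('scene')
p,R,s=cur();print(p,s['qpos'],s['contact_force']);print(R)
plan((.4616,-.3014,.059),rot([0,0,-1],[np.cos(np.radians(-4)),np.sin(np.radians(-4)),0]))
p,d=robot.read_camera('scene');crop(p,170,110,100,95,6,'s1')
```

```text
[ 0.459  -0.2974  0.1933] [-0.7151  0.4161  1.5069 -0.0001  1.2288 -0.6467] [-1.2745  0.0495 -3.1014]
[[-0.0077  0.0684  0.9976]
 [ 0.0066  0.9976 -0.0683]
 [-0.9999  0.0061 -0.0082]]
t 2.15 dp [ 0.1342 -0.0046  0.0039] turn [ 0.08 -0.47 -0.35] rows 2.7
```

View pics/s1.png

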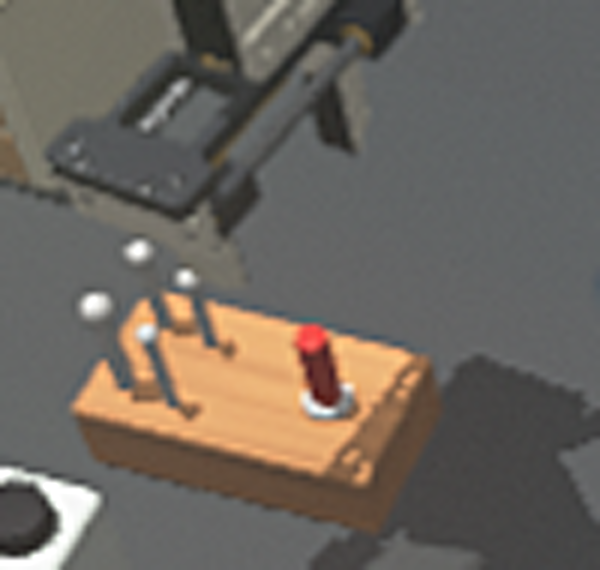

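The picture shows the open gripper above and behind the block, pin untouched at (222,165). Each row needs a "turn" entry, so I'll resend the move.

Request:
move_arm:
  deltas:
    - {"dp": [0, 0, 0], "turn": [0, 0, 0]}
    - {"dp": [0, 0, 0], "turn": [0, 0, 0]}
    - {"dp": [0, 0, 0], "turn": [0, 0, 0]}
    - {"dp": [0.03, 0, 0], "turn": [0, 0, 0]}
    - {"dp": [0.07, 0, 0], "turn": [0, 0, 0]}
    - {"dp": [0.08, 0, 0], "turn": [0, 0, 0]}
    - {"dp": [0.08, 0, 0], "turn": [0, 0, 0]}
    - {"dp": [0.08, 0, 0], "turn": [0, 0, 0]}

```text
time: 3.0
tool_pos: [0.4626, -0.2984, 0.1215]
tool_rot: [-0.609, 1.568, -0.675]
contact_force: [-0.0, 0.5, 0.3]
opening: 0.0921
```

Run:
```python
from h import *
p,R,s=cur();print(p,s['qpos'],s['contact_force']);print(R)
plan((.4616,-.3014,.059),rot([0,0,-1],[np.cos(np.radians(-4)),np.sin(np.radians(-4)),0]))
p,d=robot.read_camera('scene');crop(p,170,110,100,95,6,'s2')
p,d=robot.read_camera('top');crop(p,380,180,100,80,6,'t2')
```

```text
[ 0.4626 -0.2984  0.1215] [-0.7122  0.4908  1.6028  0.0001  1.0454 -0.6463] [-0.0241  0.5051  0.3293]
[[ 0.0021  0.066   0.9978]
 [-0.0017  0.9978 -0.066 ]
 [-1.     -0.0015  0.0022]]
t 3.0 dp [ 0.0625 -0.003  -0.0009] turn [0.22 0.13 0.09] rows 1.3
```

View pics/s2.png

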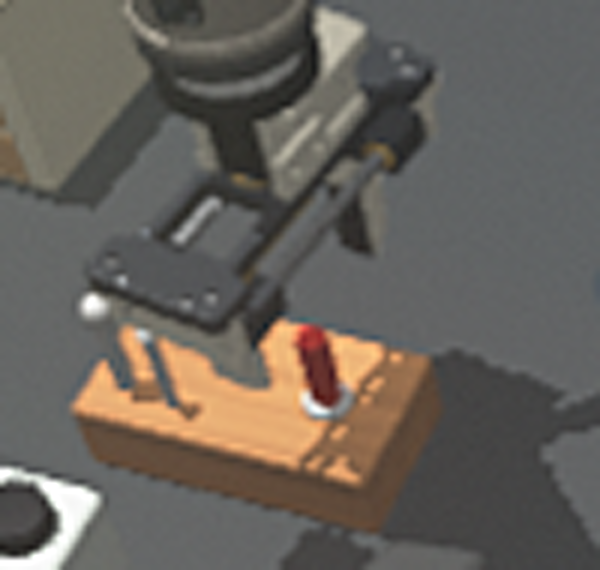

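View pics/t2.png

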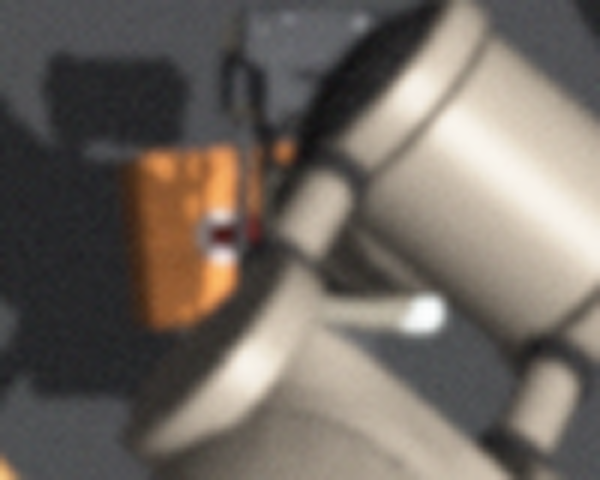

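Scene: the fingers straddle the pin's line in x, with the body clear of the punches. Descending and gripping next.

Request:
move_arm:
  deltas:
    - {"dp": [0.02, -0.003, -0.001], "turn": [0, 0, 0]}
    - {"dp": [0.045, -0.003, -0.001], "turn": [0, 0, 0]}
    - {"dp": [0.062, -0.003, -0.001], "turn": [0, 0, 0]}
    - {"dp": [0.062, -0.003, -0.001], "turn": [0, 0, 0]}
    - {"dp": [0.062, -0.003, -0.001], "turn": [0, 0, 0]}

```text
time: 3.6
tool_pos: [0.461, -0.3012, 0.0589]
tool_rot: [-0.596, 1.569, -0.662]
contact_force: [-0.4, 0.3, 0.3]
opening: 0.0917
```

Request:
move_arm:
  deltas:
    - {"dp": [0, 0, 0], "turn": [0, 0, 0]}
    - {"dp": [0, 0, 0], "turn": [0, 0, 0]}
    - {"dp": [0, 0, 0], "turn": [0, 0, 0]}
    - {"dp": [0, 0, 0], "turn": [0, 0, 0]}
    - {"dp": [0, 0, 0], "turn": [0, 0, 0]}
    - {"dp": [0, 0, 0], "turn": [0, 0, 0]}
    - {"dp": [0, 0, 0], "turn": [0, 0, 0]}
    - {"dp": [0, 0, 0], "turn": [0, 0, 0]}
  hand: 0.005
  squeeze: 12

```text
time: 4.4
tool_pos: [0.4604, -0.3007, 0.0576]
tool_rot: [1.759, 1.571, 1.693]
contact_force: [0.1, 0.5, 0.3]
opening: 0.0325
```

Run:
```python
from h import *
p,R,s=cur();print(p,s['opening'],s['contact_force'])
p,d=robot.read_camera('scene');crop(p,170,110,100,95,6,'s3')
```

```text
[ 0.4604 -0.3007  0.0576] 0.032458845289823623 [0.0769 0.4756 0.2672]
```

View pics/s3.png

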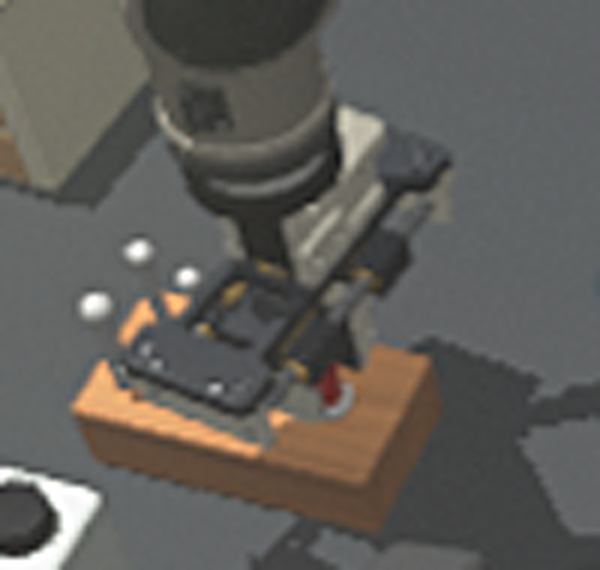

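Fingers are still closing around the grip; I'll continue.

Request:
move_arm:
  deltas:
    - {"dp": [0, 0, 0], "turn": [0, 0, 0]}
    - {"dp": [0, 0, 0], "turn": [0, 0, 0]}
    - {"dp": [0, 0, 0], "turn": [0, 0, 0]}
    - {"dp": [0, 0, 0], "turn": [0, 0, 0]}
    - {"dp": [0, 0, 0], "turn": [0, 0, 0]}
  squeeze: 25

```text
time: 4.95
tool_pos: [0.4604, -0.3007, 0.0576]
tool_rot: [1.802, 1.571, 1.736]
contact_force: [0.3, -0.1, -0.4]
opening: 0.0173
```

Run:
```python
from h import *
p,R,s=cur();print(p,s['opening'],s['contact_force']);print(R)
```

```text
[ 0.4604 -0.3007  0.0576] 0.017311834573013204 [ 0.2923 -0.1378 -0.411 ]
[[-0.      0.0663  0.9978]
 [ 0.0001  0.9978 -0.0663]
 [-1.      0.0001 -0.    ]]
```

Request:
move_arm:
  deltas:
    - {"dp": [-0.01, 0, 0], "turn": [0, 0, 0]}
    - {"dp": [-0.03, 0, 0], "turn": [0, 0, 0]}
    - {"dp": [-0.06, 0, 0], "turn": [0, 0, 0]}
    - {"dp": [-0.1, 0, 0], "turn": [0, 0, 0]}
    - {"dp": [-0.14, 0, 0], "turn": [0, 0, 0]}
    - {"dp": [-0.14, 0, 0], "turn": [0, 0, 0]}

```text
time: 5.55
tool_pos: [0.4626, -0.3026, 0.2042]
tool_rot: [-0.641, 1.559, -0.707]
contact_force: [0.6, 0.3, -0.8]
opening: 0.0174
```

Run:
```python
from h import *
p,R,s=cur();print(p,s['opening'],s['contact_force'],s['qpos'])
a=np.radians(102)
plan((.5045,.0318,.17),rot([0,0,-1],[np.cos(a),np.sin(a),0]))
plan((.5045,.0318,.17),rot([0,0,-1],[-np.cos(a),-np.sin(a),0]))
```

```text
[ 0.4626 -0.3026  0.2042] 0.01741654425672073 [ 0.6424  0.2846 -0.8494] [-0.7179  0.4045  1.4932  0.0001  1.2323 -0.6518]
t 5.55 dp [0.0321 0.3366 0.0194] turn [-105.79    0.01    0.77] rows 12.3
t 5.55 dp [0.0321 0.3366 0.0194] turn [74.21  0.71 -0.  ] rows 8.6
```

Request:
move_arm:
  deltas:
    - {"dp": [0, 0, 0], "turn": [-35, 0, 0]}
    - {"dp": [0, 0, 0], "turn": [-35, 0, 0]}
    - {"dp": [0, 0.02, 0], "turn": [-35, 0, 0]}
    - {"dp": [0, 0.05, -0.02], "turn": [-35, 0, 0]}
    - {"dp": [0, 0.09, -0.03], "turn": [-70, 0, 0]}
    - {"dp": [0, 0.13, -0.03], "turn": [-70, 0, 0]}
    - {"dp": [0, 0.17, -0.03], "turn": [-70, 0, 0]}
    - {"dp": [0, 0.21, -0.02], "turn": [-70, 0, 0]}
    - {"dp": [0, 0.25, 0], "turn": [-80, 0, 0]}
    - {"dp": [0, 0.29, 0], "turn": [-80, 0, 0]}

```text
time: 6.55
tool_pos: [0.481, -0.0098, 0.1978]
tool_rot: [-1.379, 1.569, -0.045]
contact_force: [0.5, 0.6, -0.8]
opening: 0.0177
```

Run:
```python
from h import *
p,R,s=cur();print(p,s['opening'],s['contact_force'],s['qpos'])
a=np.radians(102)
plan((.5045,.0318,.17),rot([0,0,-1],[np.cos(a),np.sin(a),0]))
```

```text
[ 0.481  -0.0098  0.1978] 0.017708343821657646 [ 0.5087  0.6028 -0.8117] [-0.18    0.2883  1.6875  0.0002  1.1642 -1.5148]
t 6.55 dp [ 0.0278 -0.0131  0.046 ] turn [-25.53  -0.     0.09] rows 3.0
```

Request:
move_arm:
  deltas:
    - {"dp": [0.02, -0.013, 0.046], "turn": [-25.5, 0, 0]}
    - {"dp": [0.04, -0.013, 0.046], "turn": [-25.5, 0, 0]}
    - {"dp": [0.06, -0.013, 0.046], "turn": [-25.5, 0, 0]}
    - {"dp": [0.075, -0.013, 0.046], "turn": [-25.5, 0, 0]}
    - {"dp": [0.075, -0.013, 0.046], "turn": [-25.5, 0, 0]}
    - {"dp": [0.075, -0.013, 0.046], "turn": [-25.5, 0, 0]}

```text
time: 7.15
tool_pos: [0.5031, 0.0302, 0.1229]
tool_rot: [1.074, 1.57, 2.849]
contact_force: [0.4, 0.5, 0.1]
opening: 0.0176
```

Run:
```python
from h import *
p,R,s=cur();print(p,s['opening'],s['contact_force'],s['qpos']);print(R)
a=np.radians(102)
plan((.5045,.0318,.12),rot([0,0,-1],[np.cos(a),np.sin(a),0]))
p,d=robot.read_camera('top');crop(p,270,160,80,75,8,'t4');np.savez('t4.npz',p=p,d=d)
p,d=robot.read_camera('scene');crop(p,260,140,110,110,6,'s4')
```

```text
[0.5031 0.0302 0.1229] 0.017587223060915844 [0.42   0.4702 0.126 ] [-0.0923  0.4161  1.7278  0.0001  0.9981 -1.8668]
[[-0.0004 -0.9793 -0.2023]
 [ 0.0001 -0.2023  0.9793]
 [-1.      0.0004  0.0002]]
t 7.15 dp [ 0.0029 -0.0017  0.0013] turn [-0.33  0.01 -0.02] rows 0.1
```

View pics/t4.png

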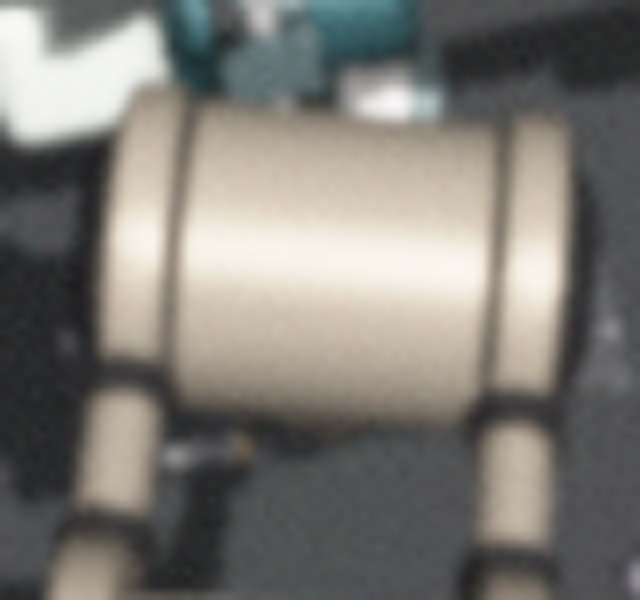

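View pics/s4.png

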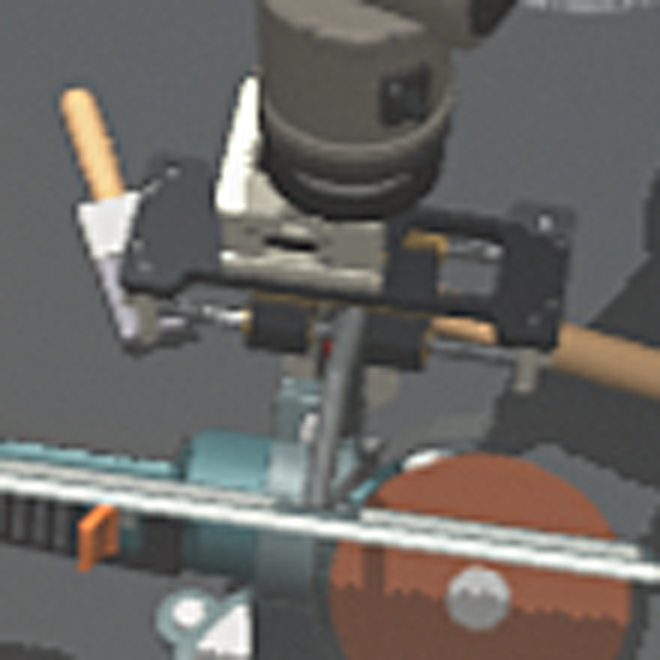

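Both views are blocked here by the wrist and grinder: scene shows the grip at (315,197), and the lug is hidden. I'll go by measured positions and feel the fit by force.

Request:
move_arm:
  deltas:
    - {"dp": [0.003, -0.001, 0.001], "turn": [0, 0, 0]}
    - {"dp": [0.012, -0.001, 0.001], "turn": [0, 0, 0]}
    - {"dp": [0.02, -0.001, 0.001], "turn": [0, 0, 0]}
    - {"dp": [0.02, -0.001, 0.001], "turn": [0, 0, 0]}
    - {"dp": [0.02, -0.001, 0.001], "turn": [0, 0, 0]}

```text
time: 7.75
tool_pos: [0.5038, 0.0314, 0.1023]
tool_rot: [1.223, 1.57, 2.998]
contact_force: [-0.8, -0.4, 0.2]
opening: 0.0178
```

Run:
```python
from h import *
p,R,s=cur();print(p,s['contact_force']);print(R)
a=np.radians(102)
plan((.5038,.0318,.0966),rot([0,0,-1],[np.cos(a),np.sin(a),0]))
```

```text
[0.5038 0.0314 0.1023] [-0.7934 -0.4223  0.188 ]
[[-0.0009 -0.9792 -0.2028]
 [ 0.0001 -0.2028  0.9792]
 [-1.      0.0008  0.0003]]
t 7.75 dp [ 0.0057 -0.0001  0.0004] turn [-0.3   0.02 -0.05] rows 0.1
```

Request:
move_arm:
  deltas:
    - {"dp": [0.002, 0, 0], "turn": [0, 0, 0]}
    - {"dp": [0.004, 0, 0], "turn": [0, 0, 0]}
    - {"dp": [0.006, 0, 0], "turn": [0, 0, 0]}
    - {"dp": [0.008, 0, 0], "turn": [0, 0, 0]}
    - {"dp": [0.01, 0, 0], "turn": [0, 0, 0]}

```text
time: 8.25
tool_pos: [0.504, 0.0314, 0.0926]
tool_rot: [-0.948, 1.571, 0.827]
contact_force: [-0.4, 0.2, -0.9]
opening: 0.0174
```

Request:
move_arm:
  deltas:
    - {"dp": [0.003, 0, 0], "turn": [0, 0, 0]}
    - {"dp": [0.006, 0, 0], "turn": [0, 0, 0]}
    - {"dp": [0.009, 0, 0], "turn": [0, 0, 0]}
    - {"dp": [0.012, 0, 0], "turn": [0, 0, 0]}

```text
time: 8.65
tool_pos: [0.5038, 0.0315, 0.0804]
tool_rot: [0.823, 1.57, 2.598]
contact_force: [-1.1, 2.1, -0.1]
opening: 0.0175
```

Request:
move_arm:
  deltas:
    - {"dp": [0.003, 0, 0.0005], "turn": [0, 0, 0]}
    - {"dp": [0.006, 0, 0.0005], "turn": [0, 0, 0]}
    - {"dp": [0.009, 0, 0.0005], "turn": [0, 0, 0]}
    - {"dp": [0.012, 0, 0.0005], "turn": [0, 0, 0]}

```text
time: 9.05
tool_pos: [0.5039, 0.0319, 0.0684]
tool_rot: [0.214, 1.571, 1.989]
contact_force: [-0.8, 0.5, -0.2]
opening: 0.0177
```

Sliding freely. The expected seat is TCP z ≈ 0.0566.

Request:
move_arm:
  deltas:
    - {"dp": [0.003, 0, 0], "turn": [0, 0, 0]}
    - {"dp": [0.006, 0, 0], "turn": [0, 0, 0]}
    - {"dp": [0.009, 0, 0], "turn": [0, 0, 0]}
    - {"dp": [0.0115, 0, 0], "turn": [0, 0, 0]}
    - {"dp": [0.0125, 0, 0], "turn": [0, 0, 0]}

```text
time: 9.55
tool_pos: [0.5039, 0.0319, 0.0565]
tool_rot: [-0.308, 1.571, 1.467]
contact_force: [-4.3, 0.9, 12.8]
opening: 0.0176
```

It's seated: 12.8 N at z = 0.0565, the predicted height. Releasing.

Request:
move_arm:
  deltas:
    - {"dp": [0, 0, 0], "turn": [0, 0, 0]}
    - {"dp": [0, 0, 0], "turn": [0, 0, 0]}
    - {"dp": [0, 0, 0], "turn": [0, 0, 0]}
    - {"dp": [0, 0, 0], "turn": [0, 0, 0]}
    - {"dp": [0, 0, 0], "turn": [0, 0, 0]}
    - {"dp": [-0.01, 0, 0], "turn": [0, 0, 0]}
    - {"dp": [-0.05, 0, 0], "turn": [0, 0, 0]}
    - {"dp": [-0.1, 0, 0], "turn": [0, 0, 0]}
    - {"dp": [-0.1, 0, 0], "turn": [0, 0, 0]}
    - {"dp": [-0.1, 0, 0], "turn": [0, 0, 0]}
  hand: 0.0918

```text
time: 10.55
tool_pos: [0.5045, 0.0319, 0.1578]
tool_rot: [-1.84, 1.567, -0.065]
contact_force: [0.1, 0.1, -0.5]
opening: 0.0904
```

Run:
```python
from h import *
p,R,s=cur();print(p,s['opening'],s['contact_force'],s['qpos'])
hm=np.array([.638,-.0195,.205]);Rg,_=G(np.radians(12),hm);print(Rg)
gx,gy,gz=Rg.T
T=np.c_[-gz,gy,gx]
for y,z,x in ((-.04,.15,.01),):
    q=hm+gx*x+gy*y+gz*z; print(q); plan(q,T)
```

```text
[0.5045 0.0319 0.1578] 0.09038367680508513 [ 0.0715  0.1047 -0.5119] [-0.0887  0.3733  1.6832  0.0001  1.0816 -1.8638]
[[ 0.7913 -0.2079 -0.5749]
 [ 0.1682  0.9781 -0.1222]
 [ 0.5878  0.      0.809 ]]
[ 0.568  -0.0753  0.3322]
t 10.55 dp [-0.1742 -0.041  -0.118 ] turn [ 86.53 -28.13 -27.91] rows 11.1
```

```bash
cat >> h.py <<'E'
HM=np.array([.638,-.0195,.205]);PSI=np.radians(12)
def gpose(x,y,z):
    Rg,_=G(PSI,HM);gx,gy,gz=Rg.T
    return HM+Rg@np.array([x,y,z]),np.c_[-gz,gy,gx]
def gcur():
    p,R,s=cur();Rg,_=G(PSI,HM); return Rg.T@(p-HM)
E
python3 - <<'E'
from h import *
q,T=gpose(.008,-.022,.15);print(q);plan(q,T)
for n in ('scene','top'):
    p,d=robot.read_camera(n); np.savez(n+'5.npz',p=p,d=d)
    crop(p,*((260,160,110,90,6) if n=='scene' else (230,90,160,130,4.6)),n[0]+'5')
E
```

```text
[ 0.5627 -0.058   0.3311]
t 10.55 dp [-0.173  -0.0393 -0.1   ] turn [ 86.53 -28.13 -27.91] rows 11.1
```

View pics/s5.png

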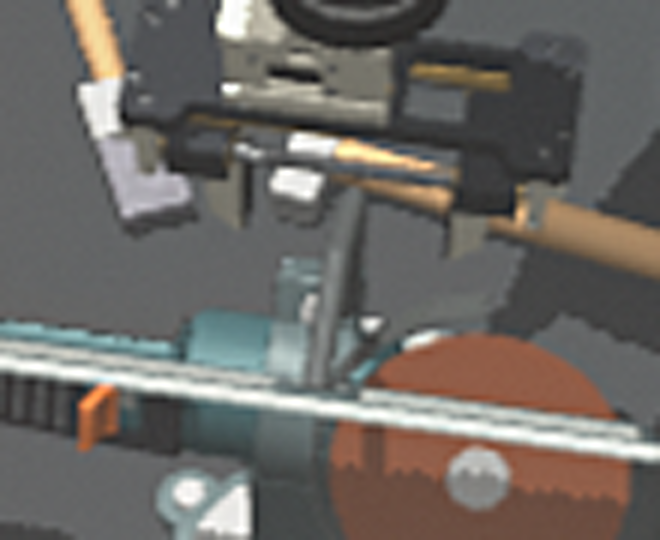

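Scene: the gripper is open and empty, so the pin stayed behind. Rising now, then I'll lean the tool to the grinder's axes.

Request:
move_arm:
  deltas:
    - {"dp": [-0.05, 0, 0], "turn": [0, 0, 0]}
    - {"dp": [-0.1, 0.01, -0.01], "turn": [8, -2, -2]}
    - {"dp": [-0.14, 0.02, -0.02], "turn": [16, -5, -5]}
    - {"dp": [-0.173, 0.02, -0.03], "turn": [24, -8, -8]}
    - {"dp": [-0.173, 0.01, -0.05], "turn": [32, -10, -10]}
    - {"dp": [-0.173, -0.01, -0.07], "turn": [40, -13, -13]}
    - {"dp": [-0.173, -0.02, -0.09], "turn": [48, -15.5, -15.5]}
    - {"dp": [-0.173, -0.03, -0.1], "turn": [56, -18, -18]}
    - {"dp": [-0.173, -0.039, -0.1], "turn": [64, -21, -21]}
    - {"dp": [-0.173, -0.039, -0.1], "turn": [72, -23.5, -23]}

```text
time: 11.65
tool_pos: [0.5625, -0.0587, 0.3269]
tool_rot: [-0.139, 1.046, 0.373]
contact_force: [-1.0, 0.4, 0.1]
opening: 0.0919
```

Run:
```python
from h import *
print(gcur(),cur()[2]['qpos'],cur()[2]['contact_force'])
q,T=gpose(.008,-.022,.15);plan(q,T)
for n in ('scene','top'):
    p,d=robot.read_camera(n); np.savez(n+'6.npz',p=p,d=d)
    if n=='top': crop(p,240,110,160,130,4.6,'t6')
    else: crop(p,220,110,160,130,4.6,'s6')
```

```text
[ 0.0053 -0.0227  0.1468] [-0.4532  0.1217  1.655   0.442   1.0367 -1.1299] [-1.0346  0.3679  0.1017]
t 11.65 dp [-0.0034  0.0003  0.0025] turn [15.83 -5.59 -5.52] rows 2.1
```

View pics/t6.png

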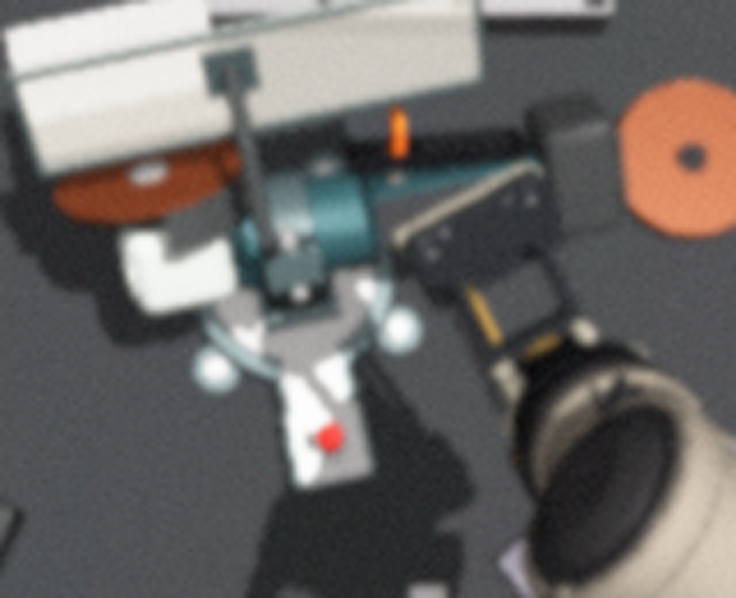

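View pics/s6.png

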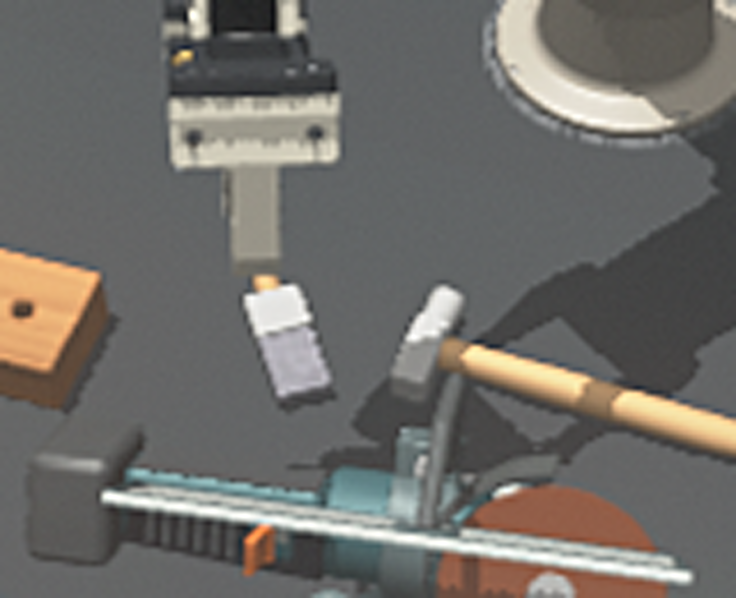

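The top view shows the pin's red top over the lug hole at about (311.6, 204.9). The block's hole is empty, and the gripper's lean is nearly right. I'll check the pin height as I finish leaning.

Request:
move_arm:
  deltas:
    - {"dp": [-0.003, 0, 0.003], "turn": [8, -2.8, -2.8]}
    - {"dp": [-0.003, 0, 0.003], "turn": [15.8, -5.6, -5.5]}
    - {"dp": [-0.003, 0, 0.003], "turn": [15.8, -5.6, -5.5]}
    - {"dp": [-0.003, 0, 0.003], "turn": [15.8, -5.6, -5.5]}
  hand: 0.08

```text
time: 12.15
tool_pos: [0.5631, -0.0571, 0.3329]
tool_rot: [-0.011, 0.943, 0.213]
contact_force: [-1.1, 0.1, 0.3]
opening: 0.0802
```

Run:
```python
from h import *
t=np.load('top6.npz');p=t['p'][195:215,300:325].astype(int)
m=(p[...,0]>170)&(p[...,1]<110)&(p[...,2]<110);v,u=np.nonzero(m);c=(u.mean()+300,v.mean()+195)
print('pin top px',c,'exp',proj('top',[[.5045,.0318,.099]]),atz('top',*c,.099),'z',np.median([atd('top',a+300,b+195,t['d'][b+195,a+300])[2] for a,b in zip(u,v)]))
print(gcur(),cur()[2]['qpos'],cur()[2]['contact_force'],cur()[2]['opening'])
q,T=gpose(.008,-.022,.15);plan(q,T)
q,T=gpose(.008,-.022,-.010);plan(q,T)
```

```text
pin top px (np.float64(311.45), np.float64(205.1)) exp [[311.0461 204.5983]] [0.503  0.0306 0.099 ] z 0.09937617488153161
[ 0.0096 -0.0212  0.1511] [-0.4445  0.0562  1.7618  0.4913  0.8652 -0.9039] [-1.1053  0.1176  0.3137] 0.0801845525765925
t 12.15 dp [ 0.0011 -0.0008 -0.0016] turn [ 0.81 -0.04 -0.14] rows 0.1
t 12.15 dp [ 0.1611 -0.0012 -0.0015] turn [ 0.81 -0.04 -0.14] rows 3.2
```

The pin top measures 99.4 mm above the bench against 99 mm expected, so it's home. Now coming in along the grinder's -z.

Request:
move_arm:
  deltas:
    - {"dp": [0.03, -0.001, -0.001], "turn": [0.8, 0, 0]}
    - {"dp": [0.06, -0.001, -0.001], "turn": [0.8, 0, 0]}
    - {"dp": [0.09, -0.001, -0.001], "turn": [0.8, 0, 0]}
    - {"dp": [0.11, -0.001, -0.001], "turn": [0.8, 0, 0]}
    - {"dp": [0.11, -0.001, -0.001], "turn": [0.8, 0, 0]}
    - {"dp": [0.11, -0.001, -0.001], "turn": [0.8, 0, 0]}

```text
time: 12.75
tool_pos: [0.6263, -0.045, 0.2437]
tool_rot: [0.005, 0.942, 0.213]
contact_force: [0.5, 0.3, 0.1]
opening: 0.0804
```

Run:
```python
from h import *
print(gcur(),cur()[2]['qpos'],cur()[2]['contact_force'],cur()[2]['opening'])
q,T=gpose(.008,-.022,-.010);plan(q,T)
for n in ('scene','top'):
    p,d=robot.read_camera(n); np.savez(n+'7.npz',p=p,d=d)
    if n=='top': crop(p,270,100,110,90,7,'t7')
    else: crop(p,220,150,110,100,6,'s7')
```

```text
[ 0.0092 -0.0225  0.0412] [-0.3582  0.2528  1.7838  0.5659  0.6344 -0.9466] [0.5063 0.3188 0.1456] 0.08036159024211269
t 12.75 dp [ 0.0512  0.0004 -0.0012] turn [-0.15  0.02 -0.11] rows 1.0
```

View pics/t7.png

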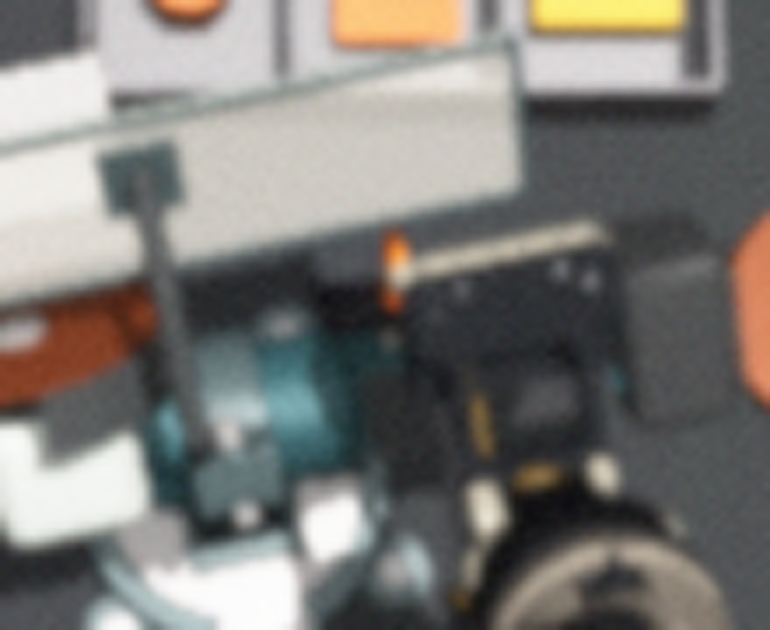

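View pics/s7.png

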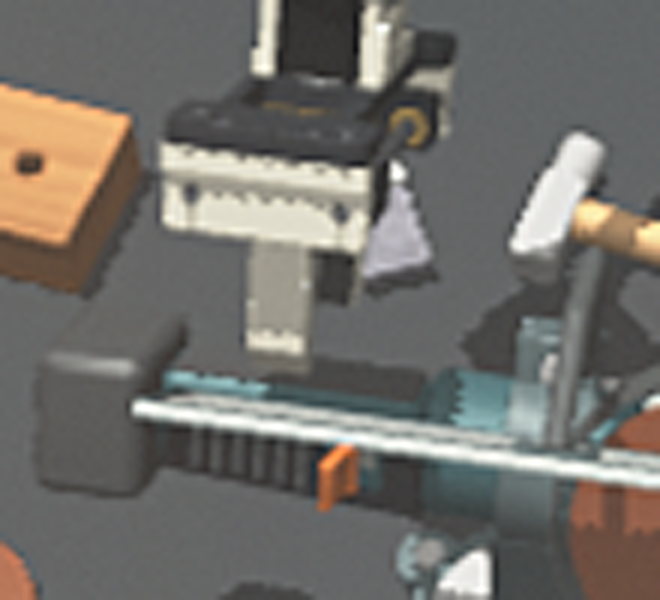

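Scene: the outer finger comes down at column ~280 of the crop, behind the orange tab at ~335. It is under the shield and clear of it. Continuing down slowly.

Request:
move_arm:
  deltas:
    - {"dp": [0.01, 0, 0], "turn": [0, 0, 0]}
    - {"dp": [0.02, 0, 0], "turn": [0, 0, 0]}
    - {"dp": [0.03, 0, 0], "turn": [0, 0, 0]}
    - {"dp": [0.03, 0, 0], "turn": [0, 0, 0]}

```text
time: 13.25
tool_pos: [0.6432, -0.0409, 0.2178]
tool_rot: [0.008, 0.943, 0.213]
contact_force: [0.4, -0.5, -0.2]
opening: 0.08
```

Request:
move_arm:
  deltas:
    - {"dp": [0.01, 0, 0], "turn": [0, 0, 0]}
    - {"dp": [0.02, 0, 0], "turn": [0, 0, 0]}
    - {"dp": [0.02, 0, 0], "turn": [0, 0, 0]}

```text
time: 13.55
tool_pos: [0.6548, -0.0385, 0.2017]
tool_rot: [0.008, 0.943, 0.212]
contact_force: [0.3, 0.2, -0.3]
opening: 0.0803
```

Run:
```python
from h import *
print(gcur(),cur()[2]['qpos'],cur()[2]['contact_force'],cur()[2]['opening'])
q,T=gpose(.008,-.022,-.010);plan(q,T)
for n in ('scene','top'):
    p,d=robot.read_camera(n); np.savez(n+'8.npz',p=p,d=d)
    if n=='top': crop(p,270,100,110,90,7,'t8')
    else: crop(p,230,170,100,80,8,'s8')
```

```text
[ 0.0082 -0.022  -0.01  ] [-0.3238  0.3507  1.7737  0.6174  0.545  -0.9859] [ 0.2581  0.2136 -0.3307] 0.08032167301635548
t 13.55 dp [ 0.      0.     -0.0002] turn [-0.32 -0.02 -0.1 ] rows 0.0
```

View pics/t8.png

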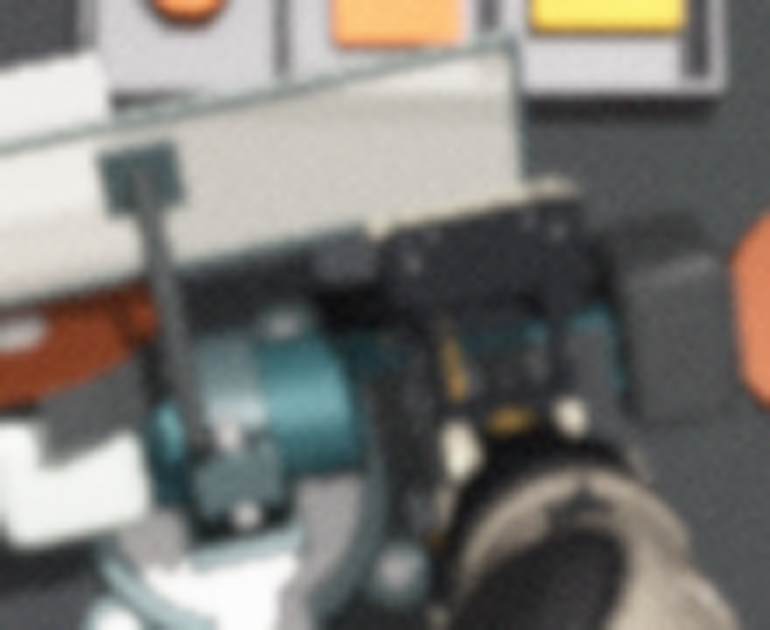

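View pics/s8.png

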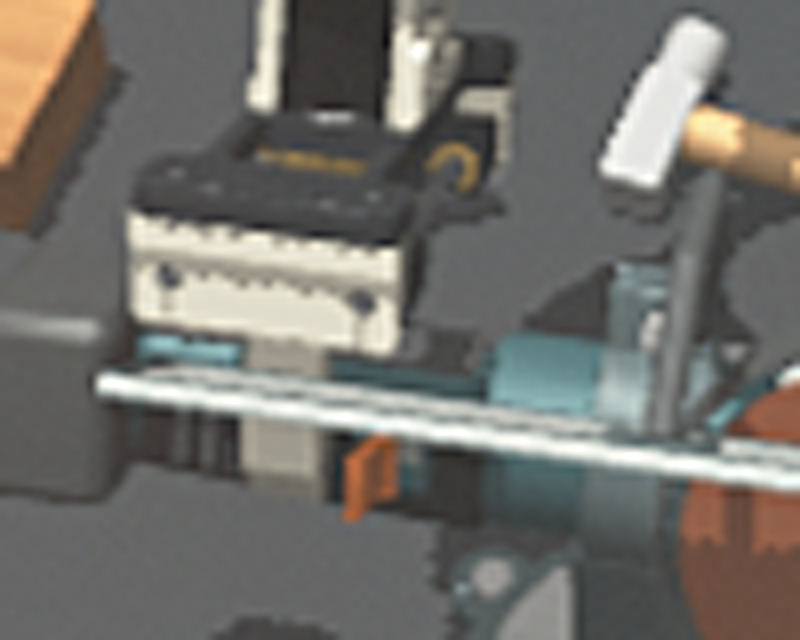

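Scene: the outer finger sits about 6 mm behind the tab and low enough to push it. Force is near zero. Pushing forward along tool +y.

Request:
move_arm:
  deltas:
    - {"dp": [0, 0.004, 0], "turn": [0, 0, 0]}
    - {"dp": [0, 0.008, 0], "turn": [0, 0, 0]}
    - {"dp": [0, 0.012, 0], "turn": [0, 0, 0]}
    - {"dp": [0, 0.016, 0], "turn": [0, 0, 0]}
    - {"dp": [0, 0.02, 0], "turn": [0, 0, 0]}

```text
time: 14.15
tool_pos: [0.6507, -0.019, 0.2038]
tool_rot: [0.005, 0.94, 0.21]
contact_force: [-0.6, -1.1, -0.3]
opening: 0.0799
```

Run:
```python
from h import *
print(gcur(),cur()[2]['contact_force'],cur()[2]['opening'])
for n in ('scene',):
    p,d=robot.read_camera(n); np.savez(n+'9.npz',p=p,d=d)
    crop(p,230,170,100,80,8,'s9')
```

```text
[ 0.0094 -0.0022 -0.0083] [-0.5727 -1.0687 -0.3257] 0.07985646656627918
```

View pics/s9.png

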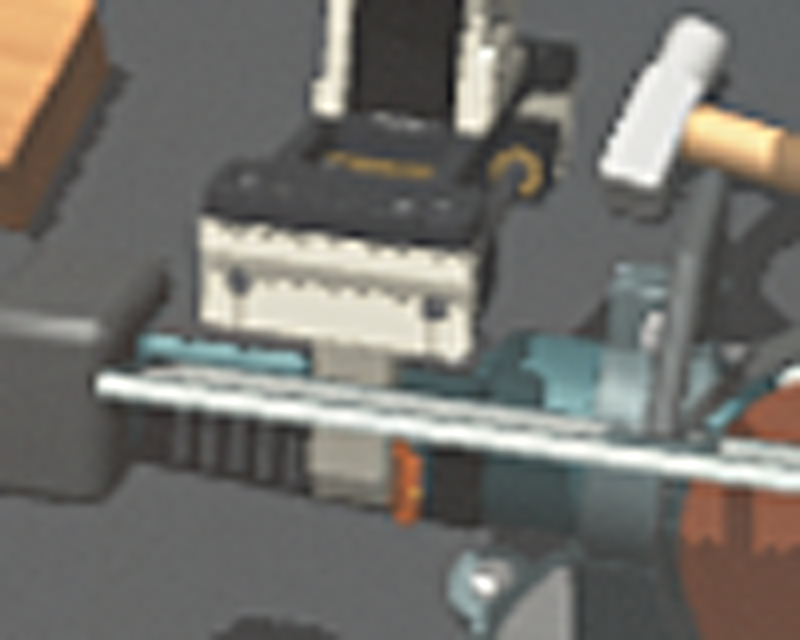

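The tab (at ~(281,230)) is tilting ahead of the finger. Another 9 mm forward, with the fingers narrowed a little.

Request:
move_arm:
  deltas:
    - {"dp": [0.001, 0.003, -0.001], "turn": [0, 0, 0]}
    - {"dp": [0.001, 0.006, -0.002], "turn": [0, 0, 0]}
    - {"dp": [0.001, 0.009, -0.002], "turn": [0, 0, 0]}
    - {"dp": [0.001, 0.009, -0.002], "turn": [0, 0, 0]}
  hand: 0.074

```text
time: 14.6
tool_pos: [0.648, -0.0104, 0.2017]
tool_rot: [0.006, 0.94, 0.21]
contact_force: [1.7, -1.5, 1.3]
opening: 0.0741
```

Run:
```python
from h import *
print(gcur(),cur()[2]['contact_force'],cur()[2]['opening'])
for n in ('scene',):
    p,d=robot.read_camera(n); np.savez(n+'10.npz',p=p,d=d)
    crop(p,230,170,100,80,8,'s10')
```

```text
[ 0.0075  0.0068 -0.0095] [ 1.7041 -1.4703  1.3106] 0.07406576940044453
```

View pics/s10.png

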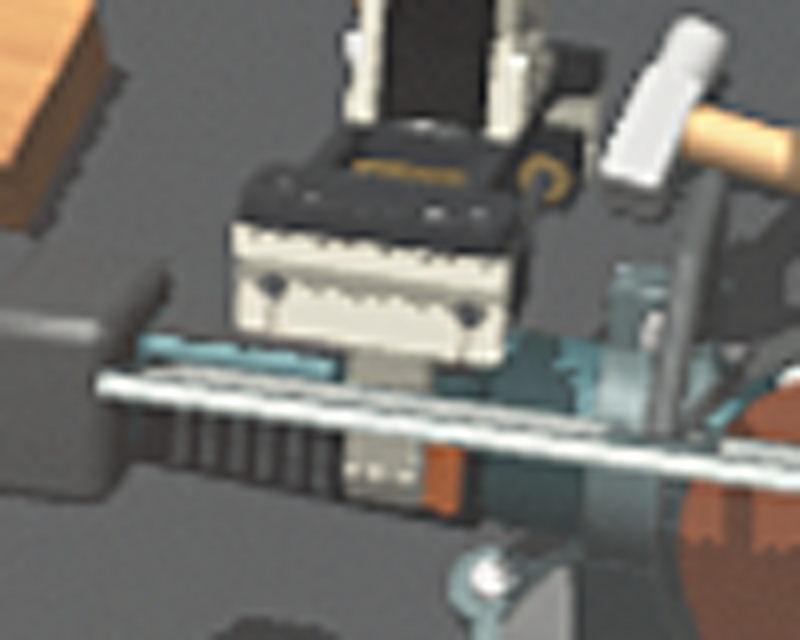

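The tab lies folded forward in front of the finger at about (286,230). Now the squeeze, shifting the centre 2.5 mm toward the handle.

Request:
move_arm:
  deltas:
    - {"dp": [0, 0, -0.001], "turn": [0, 0, 0]}
    - {"dp": [0, 0, -0.002], "turn": [0, 0, 0]}
    - {"dp": [0, 0, -0.0025], "turn": [0, 0, 0]}
    - {"dp": [0, 0, -0.0025], "turn": [0, 0, 0]}
  hand: 0.04
  squeeze: 30

```text
time: 15.05
tool_pos: [0.6459, -0.0107, 0.2004]
tool_rot: [0.006, 0.941, 0.211]
contact_force: [-0.1, 2.8, 5.5]
opening: 0.0497
```

Run:
```python
from h import *
s=cur()[2];f=s['contact_force'];print(gcur(),G(PSI,HM)[0].T@f,s['opening'],s['time'])
```

```text
[ 0.005   0.007  -0.0093] [3.5953 2.7944 4.1432] 0.04965230210765503 15.05
```

The opening is 49.65 mm, which means home (49.5). One picture now, then hold.

Run:
```python
from h import *
p,d=robot.read_camera('scene'); np.savez('scene11.npz',p=p,d=d)
crop(p,230,170,100,80,8,'s11')
```

Request:
move_arm:
  deltas:
    - {"dp": [0, 0, 0], "turn": [0, 0, 0]}
    - {"dp": [0, 0, 0], "turn": [0, 0, 0]}
    - {"dp": [0, 0, 0], "turn": [0, 0, 0]}

```text
time: 15.4
tool_pos: [0.6459, -0.0107, 0.2004]
tool_rot: [0.006, 0.941, 0.211]
contact_force: [0.7, 4.1, 5.9]
opening: 0.0499
```

View pics/s11.png

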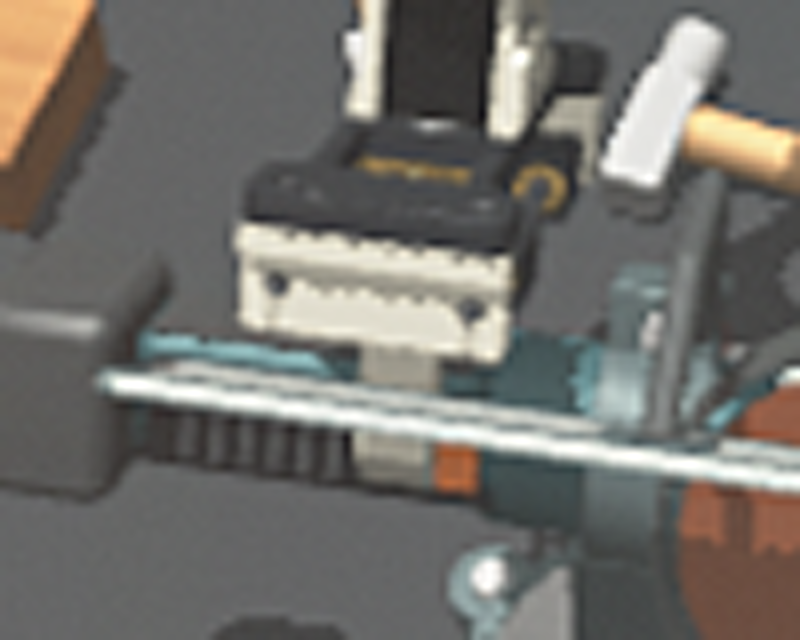

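The paddle has moved in, showing the handle's ribs, and the orange tab is flat in front of the finger. Holding for another second.

Request:
move_arm:
  deltas:
    - {"dp": [0, 0, 0], "turn": [0, 0, 0]}
    - {"dp": [0, 0, 0], "turn": [0, 0, 0]}
    - {"dp": [0, 0, 0], "turn": [0, 0, 0]}
    - {"dp": [0, 0, 0], "turn": [0, 0, 0]}
    - {"dp": [0, 0, 0], "turn": [0, 0, 0]}
    - {"dp": [0, 0, 0], "turn": [0, 0, 0]}
    - {"dp": [0, 0, 0], "turn": [0, 0, 0]}
    - {"dp": [0, 0, 0], "turn": [0, 0, 0]}
    - {"dp": [0, 0, 0], "turn": [0, 0, 0]}
    - {"dp": [0, 0, 0], "turn": [0, 0, 0]}

```text
time: 16.4
tool_pos: [0.6459, -0.0106, 0.2004]
tool_rot: [0.006, 0.941, 0.211]
contact_force: [0.4, 4.3, 5.4]
opening: 0.0496
```

Request:
move_arm:
  deltas:
    - {"dp": [0, 0, 0], "turn": [0, 0, 0]}
    - {"dp": [0, 0, 0.001], "turn": [0, 0, 0]}
    - {"dp": [0, 0, 0.002], "turn": [0, 0, 0]}
    - {"dp": [0, 0, 0.003], "turn": [0, 0, 0]}
    - {"dp": [0, -0.01, 0.003], "turn": [0, 0, 0]}
    - {"dp": [0, -0.02, 0.003], "turn": [0, 0, 0]}
    - {"dp": [0, -0.029, 0.003], "turn": [0, 0, 0]}
    - {"dp": [0, -0.029, 0.003], "turn": [0, 0, 0]}
  hand: 0.08

```text
time: 17.2
tool_pos: [0.654, -0.0404, 0.2009]
tool_rot: [0.007, 0.942, 0.21]
contact_force: [0.3, 0.6, -0.4]
opening: 0.0803
```

Run:
```python
from h import *
s=cur()[2];print(gcur(),s['contact_force'],s['opening'])
p,d=robot.read_camera('scene'); np.savez('scene12.npz',p=p,d=d)
crop(p,230,170,100,80,8,'s12')
```

```text
[ 0.0068 -0.0238 -0.0099] [ 0.2944  0.6293 -0.4332] 0.08032737373177458
```

View pics/s12.png

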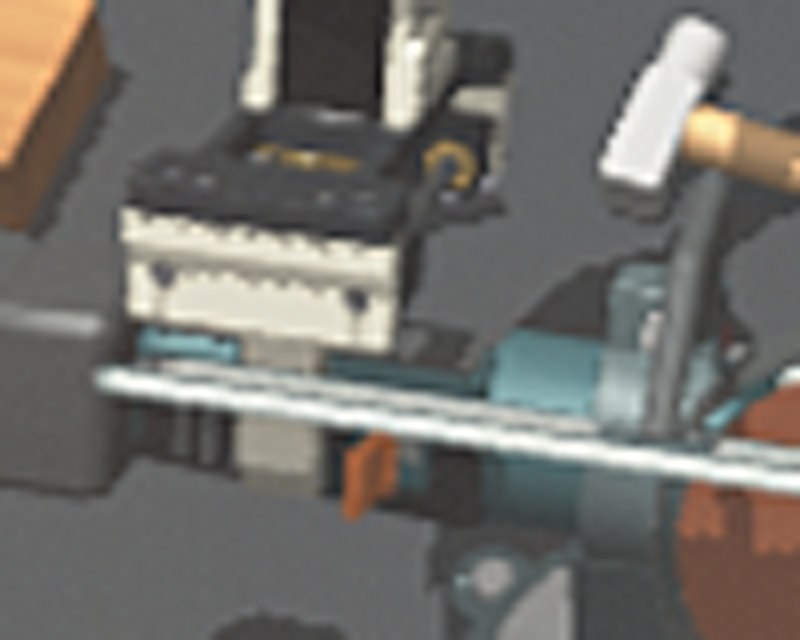

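The tab is standing out again at ~(276,230), and nothing is touching. Withdrawing back along the tool axis.

Request:
move_arm:
  deltas:
    - {"dp": [-0.02, 0, 0], "turn": [0, 0, 0]}
    - {"dp": [-0.05, 0, 0], "turn": [0, 0, 0]}
    - {"dp": [-0.09, 0, 0], "turn": [0, 0, 0]}
    - {"dp": [-0.13, 0, 0], "turn": [0, 0, 0]}
    - {"dp": [-0.17, 0, 0], "turn": [0, 0, 0]}
    - {"dp": [-0.2, 0, 0], "turn": [0, 0, 0]}
    - {"dp": [-0.2, 0, 0], "turn": [0, 0, 0]}
    - {"dp": [-0.2, 0, 0], "turn": [0, 0, 0]}

```text
time: 18.05
tool_pos: [0.5387, -0.0635, 0.3632]
tool_rot: [0.006, 0.941, 0.21]
contact_force: [0.2, 0.3, -0.2]
opening: 0.08
```

Run:
```python
from h import *
s=cur()[2];print(s['time'],s['contact_force'],s['tool_pos'])
im={n:robot.read_camera(n) for n in ('scene','top')}
b={'scene':np.load('scene0.npz')['p'],'top':np.load('top0.npz')['p']}
for n in im: crop(im[n][0],0,0,640,400,1.25,n+'_fin')
crop(im['scene'][0],220,170,160,120,5,'s13')
for n,(x0,y0,x1,y1) in (('scene',(268,218,285,240)),('top',(318,128,336,152))):
    for q in (b[n],im[n][0]):
        p=q[y0:y1,x0:x1].astype(int); m=(p[...,0]-p[...,2]>90);v,u=np.nonzero(m);print(n,'orange',m.sum(),u.mean()+x0,v.mean()+y0)
p=im['top'][0][195:215,300:325].astype(int)
m=(p[...,0]>170)&(p[...,1]<110)&(p[...,2]<110);v,u=np.nonzero(m);d=im['top'][1]
if len(u): print('pin top',u.mean()+300,v.mean()+195,np.median([atd('top',a+300,c+195,d[c+195,a+300])[2] for a,c in zip(u,v)]))
```

```text
18.05 [ 0.1672  0.3316 -0.2186] [ 0.5387 -0.0635  0.3632]
scene orange 24 275.0416666666667 227.875
scene orange 25 275.24 227.48
top orange 34 326.3529411764706 138.94117647058823
top orange 32 326.4375 138.9375
pin top 310.5 205.0 0.09873168155615764
```

View pics/s13.png

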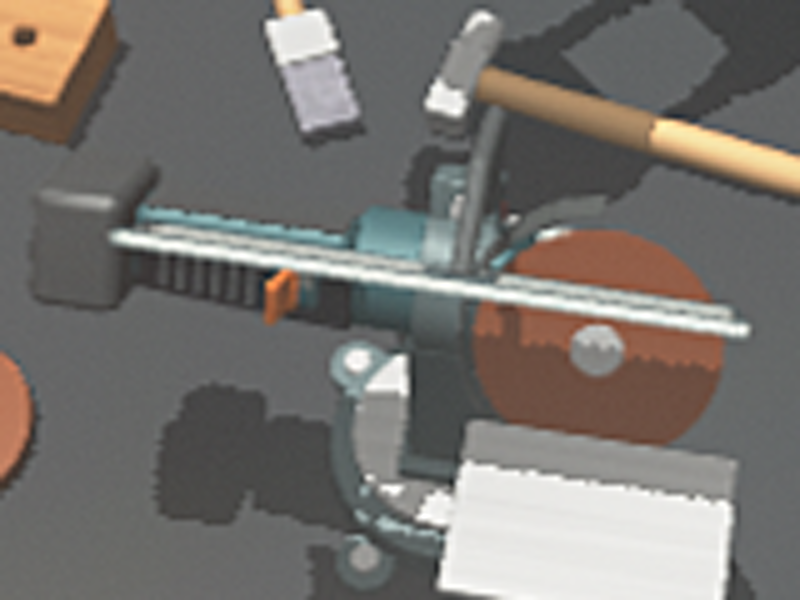

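View pics/top_fin.png

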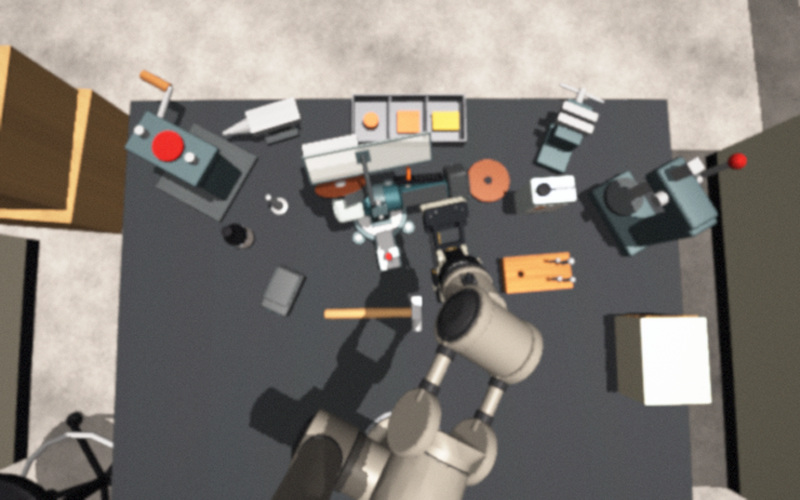

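Lever and paddle are back at their starting pixels, and the pin stands home at 98.7 mm. Everything else on the bench is unmoved and the gripper is clear, so I'm handing in.

Run:
```python
from cell import robot
print(robot.hand_in())
```

```text
the job is handed in; nothing more can be done
None
```

The switch check is done and handed in at about 18 s of the 70 s allowed; no verdict was reported.

- **Pin:** I took the index pin from the block and put it through the lug into the base. The collar met the lug at the predicted height with about 13 N. The last camera check put the pin top 98.7 mm above the bench, where 99 mm is home.
- **Switch:** I flipped the lock-off lever forward with the outer finger and squeezed the paddle. The finger opening was 49.6–49.9 mm, against 49.5 mm for home. I held it there for about 1.4 s and then let go.
- **Release:** In the last pictures the lever was within 0.4 pixel of where it started in both views. The paddle has no feature I measured separately, so I only judged by eye that it had sprung back.
- **Everything else:** The other items on the bench looked unmoved, and the gripper was clear with no contact force.
- **Forces:** The highest force I read was about 14 N, as the pin seated.
- **Camera disagreements:** The two cameras disagreed by 2–3 mm on the pin and lever positions at the start. They could not see the pin while it went into the lug, so I went by measured position and force there.

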